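Snap the bay cover into the robot vacuum with a push stick

TASK

The robot vacuum lies belly up for repair. Lay its loose bay cover, fin upwards, in the grey-rimmed recess so that it rests on the two spring catches and let go of it; then take the push stick from its stand and with its rubber foot press the cover straight down at its two ends until both have clicked fully home. Press firmly but without ramming (always below 40 N), never push the cover down with the fingers, leave the other things on the bench alone, and finish with the stick standing upright on the bench, let go.

Things in the scene. Friction and masses are not known exactly. Their poses are not given: they have to be found in the camera images.
- recess (a point): Centre of the floor of the recess, which is level with the vacuum's belly. x runs along the recess, y across, z up. Opening 99 mm long, 43 mm wide, in a grey rim about 125 x 62 mm that rises 13 mm above the floor (sloping lead-ins along the long sides to 16 mm, corner posts at the ends to 21 mm). Laid in, the cover rests on the two catches at the ends with its underside about 11 mm above the floor; home, it stands on the floor, a hard stop.
- vac: The upturned robot vacuum, fixed: black disc 300 mm across, belly about 78 mm above the bench (bedded in foam, so this differs by several mm). Origin at the middle of the disc, 60 mm below the belly; axes as the recess's, whose centre lies at x = -30 mm. Two black rubber wheels at x = 30, y = +-105 mm rise 16 mm above the belly.
- catch_a (a joint): Steel spring catch at the recess's +x end, 26 mm wide, leaning inwards: top 16 mm and nose 8 mm above the floor, nose 45 mm from the recess centre. Value: how far it is sprung outwards (m, 0 at rest, about 0.003 as the cover's edge passes the nose). Pressing an end past it takes about 7 to 15 N; then it snaps back over the cover's edge.
- catch_b (a joint): The same catch at the -x end.
- cover_fin (a point): Loose bay cover, grey plastic, about 45 g: slab 96 x 40 x 5 mm (x long, y across) with an upright finger fin in the middle of its top, 24 mm long in x, 12 mm thick in y, 26.5 mm tall above the slab. This point is the fin's centre, 13 mm above the slab's top, 18 mm above its underside. It starts flat on the bench, fin up. Both ends are alike: it fits either way round.
- cover: The same cover; origin at the centre of its underside, z up through the fin. Two faint rings on its top, 29 mm from the centre on either side along x, show where to press: there the stick's foot clears the fin and the catches by 4 to 5 mm.
- cover_end_a (a point): Middle of the cover's +x end on its top face, 46 mm from the centre. When this end is home it is 5 mm above the recess floor; resting on the catch, about 16 mm.
- cover_end_b (a point): The same at the cover's -x end.
- pusher_grip (a point): Push stick, about 150 g, hanging upright by its collar in a small stand: square wooden handle 22 x 22 mm, 66 mm tall, on an aluminium collar 50 mm across and 6 mm thick, below it a steel shank 14 mm across with a rubber foot 24 mm across, 14 mm high. This point is the handle's centre, 39 mm above the collar's underside; z up along the stick, x and y normal to the handle's sides.
- pusher: The same push stick; origin at the centre of its collar's underside. The shank is clamped at another length each time, which the state does not tell: the underside of the foot is 46 to 70 mm below the collar's underside, so feel for the contact. The foot is sprung: it gives way from about 8 N, by 6 mm at 32 N, then is solid. Let go on a level surface, the stick stands on its foot.
- stand: Fixed plywood stand that holds the stick at the start, 80 x 80 mm, 85 mm high, top plate with a 38 mm hole through which shank and foot hang; lift the stick straight up by at least 80 mm to free it. Origin at the centre of its underside.
- screwdriver: Bystander: screwdriver lying on the bench between the robot and the vacuum. Leave alone.
- dustbin: Bystander: clear open dust box 100 x 130 x 55 mm. Leave alone.
- screwpot: Bystander: small glass jar, 56 mm across, 55 mm high. Leave alone.

How it is judged:
On the way, in this order (a step that is already met when the one before it is completed fails the run):
1. the cover lies fin up in the recess on both catches, not yet pressed in, and is let go (horizontal distance between cover and recess below 0.006 m and angle between the x axis of cover and the x axis of vac, either way round below 0.08 rad and z of cover_end_a in the frame of recess between 0.0125 and 0.02 m and z of cover_end_b in the frame of recess between 0.0125 and 0.02 m and angle between cover's own z axis and vertical below 0.15 rad and contact force between the fingers and cover below 0.1 N), for 0.2 s.
2. both ends of the cover are home, the push stick still pressing on it (horizontal distance between cover and recess below 0.006 m and angle between the x axis of cover and the x axis of vac, either way round below 0.08 rad and z of each of cover_end_a, cover_end_b in the frame of recess below 0.007 m and contact force between pusher and cover above 1 N), for 0.05 s.
At the end, for the whole second after the job is handed in: Both ends of the cover are home in the recess (top of each end less than 7 mm above the recess floor; cover within 6 mm of the recess centre and in line with it), and the push stick stands upright (within 0.06 rad) on its foot on the bench (its collar 40 to 76 mm up), at rest (horizontal distance between cover and recess below 0.006 m and angle between the x axis of cover and the x axis of vac, either way round below 0.08 rad and z of each of cover_end_a, cover_end_b in the frame of recess below 0.007 m and angle between cover's own z axis and vertical below 0.04 rad and angle between pusher's own z axis and vertical below 0.06 rad and height (world z) of pusher between 0.04 and 0.076 m and linear speed of each of pusher, cover below 0.02 m/s); the robot touches nothing.
It fails at once if the push stick presses the cover with more than 40 N (contact force between pusher and cover above 40 N).
It fails at once if the fingers touch the cover while an end of it is pressed into the catches (contact force between the fingers and cover above 1 N and horizontal distance between cover_fin and recess below 0.02 m and z of any of cover_end_a, cover_end_b in the frame of recess below 0.012 m).
It fails at once if the screwdriver is moved more than 30 mm (distance of screwdriver from where it was at the start of the episode above 0.03 m).
It fails at once if the dustbin is moved more than 30 mm (distance of dustbin from where it was at the start of the episode above 0.03 m).
It fails at once if the screwpot is moved more than 30 mm (distance of screwpot from where it was at the start of the episode above 0.03 m).
It also fails if it takes over 72 s, if anything falls off the work surface, if the arm or the gripper's body presses on something with over 40 N, if the wrist force passes 120 N, or if a joint passes its speed limit or range.

ROBOT

A 6-joint arm with a two-finger parallel gripper is mounted at the origin on the work surface. World frame = base frame: x ahead of the robot, y to its left, z up, the work surface at z = 0. Lengths are in m, angles in rad, forces in N, time in s.
With the tool pointing down it reaches from about 0.25 to 0.8 m from the base axis. Payload 8.5 kg.
Tool frame: the origin (TCP) lies midway between the tips of the shut fingers; the grasp point (between the pads) lies behind it (arm.pinch_z is the x of the grasp point in the tool frame, in m); x points along the fingers, z is the direction in which the jaws open and shut, and the axes are right-handed (so a half turn about x gives the same grasp; the last joint's range is limited). The gripper opens to 85 mm and grips with 20 to 120 N. Pads are 22 mm wide; open, the fingers measure 114 mm over their backs; the gripper's body (76 mm by 85 mm) begins 54 mm behind the grasp point. The pads swing forward as they close: fully open they stand 13 mm farther back than shut.
Start: joints at [0, 0.238, -0.013, 1.319, 0, 1.571], TCP at [0.525, -0, 0.231] pointing down, gripper open.
Joint ranges: [-2.66, 2.66], [-1.03, 1.9], [-1.14, 1.46], [-1.82, 2.27], [-1.45, 1.34], [-3.14, 3.14]. Speed limits (rad/s): [2.22, 2.22, 2.79, 3.14, 3.14, 3.14].

INTERFACE

Orientations are given as [roll, pitch, yaw] about the fixed x, y, z axes, in that order (R = Rz(yaw) Ry(pitch) Rx(roll)).
In Python, from plant import arm gives the robot as it stands.
- The arm moves only by the tool arm_command, never from a script. Its argument "plan" is a list of rows, each an object with "fingers": the opening, from -1 (shut) to 1 (fully open); "slide": the shift along the world's x, y, z in mm, a list of three; "turn": the turn, a rotation vector about the world's x, y, z in degrees, a list of three. In form: [{"fingers": fingers, "slide": [dx, dy, dz], "turn": [ax, ay, az]}, ...]. A call has 1 to 5 rows; each row shifts and turns the commanded pose from where the row before left it; what a row does not reach is not made up. A row lasts 1/12 s, in which the tool goes at most 41.7 mm and 7.16 degrees, less where a joint would pass 70% of its speed; a pose out of reach is approached as far as the arm can. A call with a gripper value outside its range is refused whole. The fingers move at their own pace and stop on an object; "grip_force" is the grip in N (left out, the last holds). Time passes only in rows, so rows that do not move let the fingers close. It gives the time, the measured TCP pose, the force and the opening at its end, in the units of the state.
- arm.sense(): the state, without advancing time (a new reading comes with each control period).
- arm.read_camera(name): name is "scene" or "side" or "wrist"; returns the picture (384x512x3 uint8, blue, green, red); there is no depth.
- arm.camera_params(name): a dict with "fx", "fy", "cx", "cy" (pixels), "rvec" (rotation vector, rad) and "tvec" (3), from world to camera coordinates, as OpenCV has them. Camera axes: x right, y down, z forward; pixel columns grow to the right and rows downward; lengths in m; the calibration is good to about 2 mm. A picture is of the moment at which its call begins: read the wrist's pose just before it. camera_params takes no time and is no camera call; for the wrist camera it gives the pose at the moment of the call.
- arm.sign_off(): hands the job in, once; it reports no verdict.
Trained networks look in the newest picture that a camera, given by its name, has taken for a name from the list of things; names that differ only in an ending like _2 or _b are one class to them, and where a whole thing is asked for, a point or a joint stands for the part that bears it (a point fixed in the world has none). Each returns a list of dicts, best first, with "conf" (0 to 1); they miss things now and then, are a little off and sometimes report something else, mostly with a low value. They report only what shows in the picture. A call takes as long as a camera call.
- arm.silhouettes(label, camera): "pixels" (384x512 bool, what is visible of it) and "at" ([column, row] in pixels, amid what is visible of it).
The state is a dict: "time": time; "joint_positions": joint angles; "joint_vel": joint speeds; "joint_efforts": joint torques, N m; "eef_pos": TCP position; "eef_rot": TCP orientation; "wrist_force": force on the tool from outside, world axes, zero at the start; "wrist_torque": the same for the moment, N m; "gripper_width": finger opening in m.
Only numpy, scipy, OpenCV 4.12 (cv2) and the standard library are available. Lean on these libraries where they do the work, as an engineer would, in place of code of your own. Each camera call takes 0.05 s, during which the arm holds its last target. There are 200 camera calls.

## Working session

There is one attempt and no reset: what is moved stays moved. The work goes in short steps, Python scripts to look and compute and a tool call to move; the robot and the scene stay as the last step left them, time stands still between calls to the robot, and variables do not carry over. Pictures are saved under pics/ and viewed, about 8 in all and at most 12, crops included, and the job is handed in when it is done.

Besides the shell and the picture viewer there is one more tool, called after ">>>" as name(argument=value, ...) on one line, values as JSON. arm_command: Moves the arm, as the interface text tells. Its arguments: {"type":"object","properties":{"plan":{"type":"array","items":{"type":"object","properties":{"fingers":{"type":"number"},"slide":{"type":"array","items":{"type":"number"}},"turn":{"type":"array","items":{"type":"number"}}}}},"grip_force":{"type":"number"}},"required":["plan"]}

```bash
ls; mkdir -p pics
cat > h.py <<'E'
import numpy as np, cv2
from plant import arm
def cam(n):
    p=arm.camera_params(n); R=cv2.Rodrigues(np.array(p["rvec"],float))[0]; t=np.array(p["tvec"],float).ravel()
    K=np.array([[p["fx"],0,p["cx"]],[0,p["fy"],p["cy"]],[0,0,1.]]); return K,R,t
def ray(c,px,z):
    K,R,t=c; d=R.T@np.linalg.inv(K)@np.array([px[0],px[1],1.]); o=-R.T@t
    return o+d*(z-o[2])/d[2]
def proj(c,P):
    K,R,t=c; q=(K@(R@np.atleast_2d(P).T+t[:,None])).T; return q[:,:2]/q[:,2:]
def st():
    s=arm.sense(); print({k:np.round(s[k],4).tolist() for k in("time","eef_pos","eef_rot","wrist_force","gripper_width")}); return s
E
python3 - <<'E'
from h import *
s=st(); print(arm.pinch_z)
ims={n:arm.read_camera(n) for n in("scene","side","wrist")}
for n in ims: cv2.imwrite(f"pics/a_{n}.png",ims[n])
cv2.imwrite("pics/a.png",cv2.resize(np.hstack([ims["scene"],ims["side"]]),(800,300)))
for n in("scene","side","wrist"):
    c=cam(n); print(n,"campos",np.round(-c[1].T@c[2],3))
    for l in("vac","recess","cover","cover_fin","pusher","pusher_grip","stand","screwdriver","dustbin","screwpot"):
        try:
            r=arm.silhouettes(l,n)
            for q in r[:2]:
                ys,xs=np.nonzero(q["pixels"]); print(l,round(q["conf"],2),np.round(q["at"],1),len(xs),(xs.min(),xs.max(),ys.min(),ys.max()),np.round(ray(c,q["at"],0),3))
        except Exception as e: print(l,e)
E
```

```text
pics
{'time': 0.0, 'eef_pos': [0.5246, -0.0, 0.2307], 'eef_rot': [3.1416, 1.5693, 3.1416], 'wrist_force': [0.3898, -0.6522, 0.2052], 'gripper_width': 0.0855}
-0.0187
scene campos [1.087 0.931 0.835]
vac 0.81 [211.2 227.6] 7713 (np.int64(154), np.int64(269), np.int64(185), np.int64(268)) [ 0.657 -0.072 -0.   ]
vac 0.27 [289.7 218.6] 345 (np.int64(274), np.int64(332), np.int64(208), np.int64(229)) [ 0.443 -0.009  0.   ]
recess 0.68 [213.4 225.5] 7755 (np.int64(153), np.int64(270), np.int64(185), np.int64(267)) [ 0.648 -0.077  0.   ]
cover 0.82 [230.9 175.7] 279 (np.int64(220), np.int64(250), np.int64(167), np.int64(181)) [ 0.489 -0.291  0.   ]
cover_fin 0.72 [235.4 177.1] 256 (np.int64(221), np.int64(250), np.int64(168), np.int64(181)) [ 0.48  -0.277  0.   ]
pusher 0.78 [386.6 262.4] 580 (np.int64(374), np.int64(396), np.int64(244), np.int64(279)) [0.323 0.262 0.   ]
pusher_grip 0.58 [386.5 263.5] 587 (np.int64(373), np.int64(396), np.int64(244), np.int64(279)) [0.326 0.265 0.   ]
stand 0.98 [383.3 290.1] 1794 (np.int64(355), np.int64(409), np.int64(261), np.int64(315)) [0.396 0.334 0.
[... 1885 characters left out ...]
380.1 279.4] 525 (np.int64(369), np.int64(394), np.int64(266), np.int64(293)) [ 0.695 -0.364  0.   ]
wrist campos [0.526 0.067 0.375]
vac 0.6 [392.5 187. ] 54421 (np.int64(250), np.int64(511), np.int64(55), np.int64(330)) [ 0.694 -0.027  0.   ]
recess 0.78 [390.2 183.8] 54339 (np.int64(251), np.int64(511), np.int64(55), np.int64(330)) [ 0.69  -0.023  0.   ]
pusher 0.45 [184.7 155.8] 2443 (np.int64(66), np.int64(239), np.int64(144), np.int64(168)) [0.441 0.011 0.   ]
stand 0.45 [391.5 187.7] 54084 (np.int64(251), np.int64(511), np.int64(55), np.int64(330)) [ 0.693 -0.028  0.   ]
screwdriver 0.87 [187.6 153.4] 2405 (np.int64(65), np.int64(239), np.int64(144), np.int64(167)) [0.444 0.014 0.   ]
```

View pics/a.png

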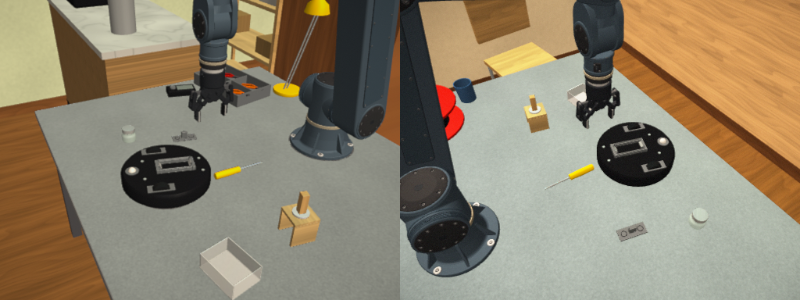

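View pics/a_wrist.png

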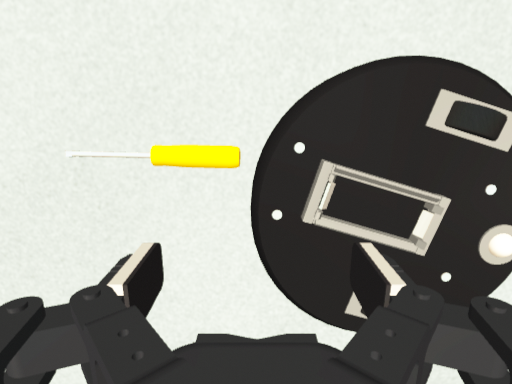

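The top pair shows the vacuum with its recess, the cover at about (0.48,-0.28), the stick in its stand at the left, and the screwdriver between. In the wrist picture the rim's outer corners are near (324,160), (450,198), (427,255) and (302,221). I'll go above the cover next.

>>> arm_command(plan=[{"fingers": 0,"slide": [-6,-40,-5],"turn": [0,0,0]},{"fingers": 0,"slide": [-6,-40,-5],"turn": [0,0,0]},{"fingers": 0,"slide": [-6,-40,-5],"turn": [0,0,0]},{"fingers": 0,"slide": [-6,-40,-5],"turn": [0,0,0]},{"fingers": 0,"slide": [-6,-40,-5],"turn": [0,0,0]}])

```text
time: 2.07
eef_pos: [0.4944, -0.2017, 0.2062]
eef_rot: [-0.421, 1.57, -0.421]
wrist_force: [1.6, 0.5, -0.2]
gripper_width: 0.0428
```

>>> arm_command(plan=[{"fingers": 0,"slide": [-6,-40,-5],"turn": [0,0,0]},{"fingers": 0,"slide": [-6,-40,-5],"turn": [0,0,0]},{"fingers": 0,"slide": [0,0,0],"turn": [0,0,0]}])

```text
time: 2.32
eef_pos: [0.4815, -0.2859, 0.195]
eef_rot: [-2.195, 1.569, -2.201]
wrist_force: [-0.2, 1.6, 0.1]
gripper_width: 0.0429
```

Run:
```python
from h import *
s=st(); c=cam("wrist"); im=arm.read_camera("wrist"); cv2.imwrite("pics/b.png",im)
for l in("cover","cover_fin"):
    for q in arm.silhouettes(l,"wrist")[:2]:
        m=q["pixels"].astype(np.uint8); r=cv2.minAreaRect(cv2.findNonZero(m)); print(l,q["conf"],q["at"],m.sum(),r)
        b=cv2.boxPoints(r); w=np.array([ray(c,p,0.005) for p in b]); print(np.round(w,4).tolist(), np.linalg.norm(w[1]-w[0]),np.linalg.norm(w[2]-w[1]), w.mean(0))
```

```text
{'time': 2.3167, 'eef_pos': [0.4815, -0.2859, 0.195], 'eef_rot': [-2.1954, 1.5688, -2.2006], 'wrist_force': [-0.249, 1.6349, 0.0793], 'gripper_width': 0.0429}
cover 0.84 [254.0, 168.1] 3296 ((252.101318359375, 166.7051544189453), (90.02723693847656, 37.30686569213867), 12.380756378173828)
[[0.426, -0.29, 0.005], [0.4364, -0.2509, 0.005], [0.5294, -0.2718, 0.005], [0.5218, -0.3121, 0.005]] 0.040362181545458106 0.09531896431898847 [ 0.47839499 -0.28121012  0.005     ]
cover_fin 0.86 [250.8, 166.9] 3318 ((251.96780395507812, 166.578369140625), (90.10476684570312, 38.46512985229492), 12.875000953674316)
[[0.4256, -0.29, 0.005], [0.4366, -0.2499, 0.005], [0.5295, -0.2715, 0.005], [0.5214, -0.313, 0.005]] 0.041593335774003246 0.0953477027249663 [ 0.47826068 -0.28109665  0.005     ]
```

View pics/b.png

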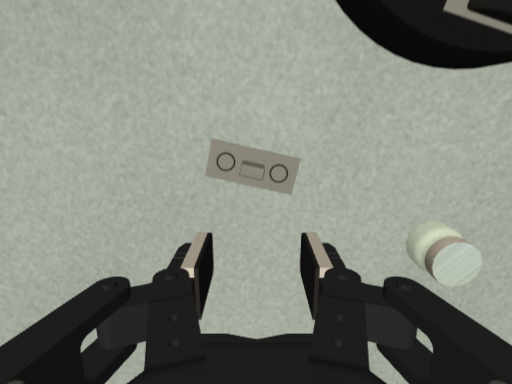

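Cover rings at (226,162) and (279,174), and the mask gives 95 x 40 mm as it should: cover centre (0.478,-0.281), yaw −12.8°. I turn the jaws by +77° while descending.

>>> arm_command(plan=[{"fingers": 0,"slide": [-1,1,-12],"turn": [0,0,7]},{"fingers": 0,"slide": [-1,1,-12],"turn": [0,0,7]},{"fingers": 0,"slide": [-1,1,-12],"turn": [0,0,7]},{"fingers": 0,"slide": [0,1,-12],"turn": [0,0,7]},{"fingers": 0,"slide": [0,1,-12],"turn": [0,0,7]}])

```text
time: 2.88
eef_pos: [0.4805, -0.2734, 0.1362]
eef_rot: [-0.857, 1.57, -0.238]
wrist_force: [0.6, -0.0, -0.5]
gripper_width: 0.0422
```

>>> arm_command(plan=[{"fingers": 0,"slide": [0,0,-12],"turn": [0,0,7]},{"fingers": 0,"slide": [0,0,-12],"turn": [0,0,7]},{"fingers": 0,"slide": [0,0,-12],"turn": [0,0,7]},{"fingers": 0,"slide": [0,0,-12],"turn": [0,0,7]},{"fingers": 0,"slide": [0,0,-12],"turn": [0,0,7]}])

```text
time: 3.3
eef_pos: [0.4806, -0.2734, 0.0762]
eef_rot: [-1.533, 1.57, -0.302]
wrist_force: [0.1, 0.4, -0.1]
gripper_width: 0.0426
```

>>> arm_command(plan=[{"fingers": 0,"slide": [0,0,0],"turn": [0,0,7]},{"fingers": 0,"slide": [0,0,0],"turn": [0,0,0]}])

```text
time: 3.47
eef_pos: [0.4801, -0.2732, 0.0759]
eef_rot: [1.171, 1.57, 2.523]
wrist_force: [-0.3, 0.1, 0.0]
gripper_width: 0.0426
```

```bash
cat >> h.py <<'E'
from scipy.spatial.transform import Rotation as Ro
def pose():
    s=st(); R=Ro.from_euler("xyz",s["eef_rot"]).as_matrix(); z=R[:,2]
    print("tool x",np.round(R[:,0],4),"jaw yaw",round(np.degrees(np.arctan2(z[1],z[0])),2),"j",np.round(s["joint_positions"],3)); return s,R
E
python3 - <<'E'
from h import *
s,R=pose(); c=cam("wrist"); im=arm.read_camera("wrist"); cv2.imwrite("pics/c.png",im)
for q in arm.silhouettes("cover","wrist")[:2]:
        m=q["pixels"].astype(np.uint8); r=cv2.minAreaRect(cv2.findNonZero(m)); print(q["conf"],q["at"],m.sum(),r)
        b=cv2.boxPoints(r); w=np.array([ray(c,p,0.005) for p in b]); print(np.round(w,4).tolist(), np.linalg.norm(w[1]-w[0]),np.linalg.norm(w[2]-w[1]), w.mean(0))
E
```

```text
{'time': 3.4667, 'eef_pos': [0.4801, -0.2732, 0.0759], 'eef_rot': [1.1712, 1.5697, 2.523], 'wrist_force': [-0.2796, 0.1271, 0.0244], 'gripper_width': 0.0426}
tool x [-9.e-04  6.e-04 -1.e+00] jaw yaw 77.45 j [-0.517  0.381 -0.224  0.967  0.    -0.299]
0.79 [242.5, 197.6] 7259 ((243.5, 198.5), (131.0, 59.0), 90.0)
[[0.4257, -0.2902, 0.005], [0.4343, -0.2515, 0.005], [0.5297, -0.2713, 0.005], [0.52, -0.3148, 0.005]] 0.03968801805269933 0.09738484157173112 [ 0.47743773 -0.2819555   0.005     ]
```

View pics/c.png

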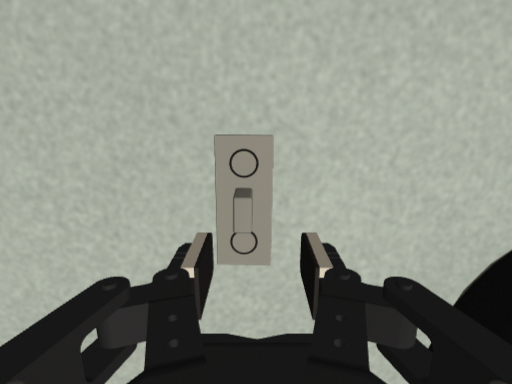

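The cover lies in line between the jaws (rings at (244,163) and (244,242), fin at (242,212)); it's 8 mm off in y. I correct that and descend.

>>> arm_command(plan=[{"fingers": -0.1,"slide": [-2,-8,-15],"turn": [0,0,0]},{"fingers": -0.1,"slide": [0,0,-20],"turn": [0,0,0]},{"fingers": -0.1,"slide": [0,0,-20],"turn": [0,0,0]},{"fingers": -0.1,"slide": [0,0,-12],"turn": [0,0,0]},{"fingers": -0.1,"slide": [0,0,0],"turn": [0,0,0]}])

```text
time: 3.98
eef_pos: [0.477, -0.2818, 0.0076]
eef_rot: [1.271, 1.568, 2.612]
wrist_force: [-1.1, -0.8, -0.0]
gripper_width: 0.0387
```

>>> arm_command(grip_force=40, plan=[{"fingers": -1,"slide": [0,0,0],"turn": [0,0,0]},{"fingers": -1,"slide": [0,0,0],"turn": [0,0,0]},{"fingers": -1,"slide": [0,0,0],"turn": [0,0,0]},{"fingers": -1,"slide": [0,0,0],"turn": [0,0,0]}])

```text
time: 4.32
eef_pos: [0.4789, -0.2833, 0.0106]
eef_rot: [-1.861, 1.568, -0.517]
wrist_force: [1.0, 0.8, 5.5]
gripper_width: 0.0111
```

>>> arm_command(plan=[{"fingers": -1,"slide": [0,0,20],"turn": [0,0,0]},{"fingers": -1,"slide": [0,0,40],"turn": [0,0,0]},{"fingers": -1,"slide": [0,0,40],"turn": [0,0,0]},{"fingers": -1,"slide": [0,0,40],"turn": [0,0,0]},{"fingers": -1,"slide": [20,32,10],"turn": [0,0,-2]}])

```text
time: 4.73
eef_pos: [0.4985, -0.2557, 0.1663]
eef_rot: [-2.007, 1.561, -0.703]
wrist_force: [2.1, -0.8, 0.4]
gripper_width: 0.0111
```

>>> arm_command(plan=[{"fingers": -1,"slide": [20,32,0],"turn": [0,0,-2]},{"fingers": -1,"slide": [20,32,0],"turn": [0,0,0]},{"fingers": -1,"slide": [20,32,0],"turn": [0,0,0]},{"fingers": -1,"slide": [20,32,0],"turn": [0,0,0]},{"fingers": -1,"slide": [20,32,0],"turn": [0,0,0]}])

```text
time: 5.15
eef_pos: [0.5988, -0.0893, 0.1601]
eef_rot: [-1.543, 1.57, -0.27]
wrist_force: [0.5, -0.9, -0.1]
gripper_width: 0.0111
```

>>> arm_command(plan=[{"fingers": -1,"slide": [20,32,0],"turn": [0,0,0]},{"fingers": -1,"slide": [18,32,0],"turn": [0,0,0]},{"fingers": -1,"slide": [0,0,0],"turn": [0,0,0]},{"fingers": -1,"slide": [0,0,0],"turn": [0,0,0]}])

```text
time: 5.48
eef_pos: [0.6367, -0.025, 0.1593]
eef_rot: [-1.741, 1.571, -0.464]
wrist_force: [-0.2, -0.4, -0.8]
gripper_width: 0.011
```

Run:
```python
from h import *
s,R=pose(); c=cam("wrist"); im=arm.read_camera("wrist"); cv2.imwrite("pics/d.png",im)
np.savez("d.npz",K=c[0],R=c[1],t=c[2]); print(c[0])
for q in arm.silhouettes("cover","wrist")[:2]:
        m=q["pixels"].astype(np.uint8); r=cv2.minAreaRect(cv2.findNonZero(m)); print(q["conf"],q["at"],m.sum(),r)
```

```text
{'time': 5.4833, 'eef_pos': [0.6367, -0.025, 0.1593], 'eef_rot': [-1.7414, 1.5705, -0.4645], 'wrist_force': [-0.2277, -0.3693, -0.816], 'gripper_width': 0.011}
tool x [ 3.e-04 -1.e-04 -1.e+00] jaw yaw 73.16 j [-0.039  0.459  0.133  1.244 -0.     0.255]
[[314.53376841   0.         256.30205485]
 [  0.         314.53376841 193.95412597]
 [  0.           0.           1.        ]]
0.76 [258.9, 203.5] 9671 ((257.0, 230.5), (175.0, 84.0), 90.0)
0.49 [253.6, 139.0] 386 ((252.5, 137.0), (10.0, 39.0), 90.0)
```

View pics/d.png

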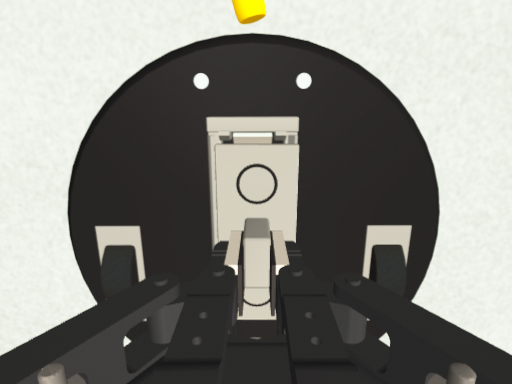

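Run:
```python
from h import *
im=cv2.imread("pics/d.png"); cv2.imwrite("pics/d2.png",cv2.resize(im[105:250,190:320],None,fx=4,fy=4,interpolation=cv2.INTER_CUBIC))
z=np.load("d.npz"); c=(z["K"],z["R"],z["t"]); print(-c[1].T@c[2]); print(c[1])
g=im.mean(2)
for r in (121,126,135,160,180,200,215): print(r,[int(v) for v in g[r,200:306]])
for x in (212,225,253,282,294): print("col",x,[int(v) for v in g[110:152,x]])
```

```text
[ 0.5733254  -0.00588808  0.30319079]
[[ 2.89563910e-01  9.57158403e-01  7.31052706e-04]
 [ 9.22503980e-01 -2.79283592e-01  2.66434012e-01]
 [ 2.55223725e-01 -7.64752753e-02 -9.63852884e-01]]
121 [45, 45, 46, 44, 46, 57, 115, 190, 208, 208, 208, 208, 208, 208, 208, 207, 208, 208, 207, 208, 208, 208, 208, 208, 207, 208, 208, 208, 208, 208, 208, 208, 208, 208, 208, 208, 208, 208, 208, 208, 208, 208, 208, 207, 208, 208, 208, 208, 207, 208, 208, 208, 208, 208, 208, 208, 208, 208, 208, 208, 208, 208, 208, 208, 208, 208, 208, 208, 208, 208, 208, 207, 208, 208, 207, 208, 208, 209, 208, 208, 208, 208, 207, 208, 208, 208, 208, 207, 208, 207, 208, 207, 208, 208, 207, 207, 207, 202, 167, 64, 43, 44, 45, 43, 44, 44]
126 [44, 44, 45, 45, 46, 51, 94, 174, 206, 206, 205, 205, 205, 204, 204, 205, 205, 205, 205, 205, 205, 206, 205, 205, 205, 206, 205, 205, 205, 205, 204, 205, 205, 205, 204, 205, 205, 205, 205, 205, 205, 205, 205, 206, 205, 205, 205, 206, 205, 205, 205, 205, 206, 205, 205, 205, 206, 205, 206, 205, 205, 205, 205, 205, 206, 205, 205, 206, 205, 205, 205, 205, 205, 205, 205, 205, 205, 205
[... 3051 characters left out ...]
, 89, 89, 90, 69, 47, 45, 79, 154, 194, 203, 204, 203, 204, 204, 204]
col 253 [48, 48, 47, 49, 48, 47, 100, 174, 205, 209, 209, 208, 207, 207, 206, 206, 205, 204, 203, 203, 198, 148, 159, 233, 246, 246, 227, 182, 176, 177, 179, 182, 180, 158, 162, 193, 203, 204, 204, 204, 205, 204]
col 282 [45, 45, 46, 46, 45, 49, 110, 179, 206, 209, 209, 207, 207, 207, 206, 206, 205, 204, 204, 203, 194, 198, 206, 206, 203, 156, 93, 89, 89, 87, 69, 51, 51, 85, 143, 187, 204, 204, 205, 205, 205, 204]
col 294 [45, 45, 45, 45, 45, 50, 112, 180, 206, 208, 208, 207, 207, 206, 207, 206, 205, 205, 204, 204, 194, 162, 181, 206, 191, 160, 143, 142, 144, 146, 149, 148, 151, 141, 151, 187, 204, 205, 204, 204, 204, 204]
```

View pics/d2.png

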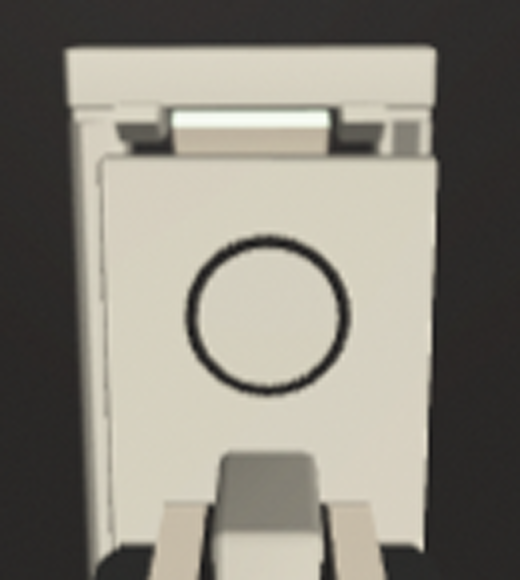

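Run:
```python
from h import *
s,R=pose(); p=np.array(s["eef_pos"]); K,Rc,t=cam("wrist")
Rm=Rc@R; tm=Rc@p+t   # cam from tool
R0=Ro.from_euler("xyz",[3.1416,1.5693,3.1416]).as_matrix(); p0=np.array([.5246,0,.2307])
Rc0=Rm@R0.T; c=(K,Rc0,tm-Rc0@p0); print("cam0",-c[1].T@c[2])
im=cv2.imread("pics/a_wrist.png"); g=im.mean(2)
m=np.zeros(g.shape,np.uint8); m[150:265,290:460]=(g[150:265,290:460]>110)
n,l,stt,_=cv2.connectedComponentsWithStats(m); i=1+np.argmax(stt[1:,4]); blob=(l==i).astype(np.uint8)
cn=max(cv2.findContours(blob,cv2.RETR_EXTERNAL,cv2.CHAIN_APPROX_NONE)[0],key=len)
for zb in(.083,.087,.091):
    w=np.array([ray(c,q[0],zb)[:2] for q in cn]).astype(np.float32)*1000
    r=cv2.minAreaRect(w); print(zb,r)
q=cv2.boxPoints(cv2.minAreaRect(cn)); print(q)
u=np.array([np.cos(np.radians(-16.84)),np.sin(np.radians(-16.84))]);v=np.array([-u[1],u[0]])
print("now recess rel TCP u,v:",[(np.dot(np.array(r[0])/1000-p[:2],a)*1000) for a in(u,v)])
```

```text
{'time': 5.5833, 'eef_pos': [0.6357, -0.0271, 0.1595], 'eef_rot': [3.1009, 1.5704, -1.9081], 'wrist_force': [-0.7251, 0.3794, 0.1198], 'gripper_width': 0.0113}
tool x [-1.e-04 -4.e-04 -1.e+00] jaw yaw 73.01 j [-0.042  0.458  0.131  1.244 -0.     0.254]
cam0 [0.52473306 0.06611022 0.37456842]
0.083 ((640.131103515625, -29.975318908691406), (63.80037307739258, 132.94790649414062), 73.34336853027344)
0.087 ((638.5479736328125, -28.657066345214844), (62.92510223388672, 131.12400817871094), 73.34339904785156)
0.091 ((636.96484375, -27.33898162841797), (62.04982376098633, 129.30007934570312), 73.34332275390625)
[[300.30743 220.57545]
 [319.28784 158.05168]
 [450.90826 198.00789]
 [431.92786 260.53168]]
now recess rel TCP u,v: [np.float64(1.2959278563847445), np.float64(0.17652941308664966)]
```

>>> arm_command(plan=[{"fingers": -1,"slide": [5,-2.5,-20],"turn": [0,0,0]},{"fingers": -1,"slide": [0,0,-20],"turn": [0,0,0]},{"fingers": -1,"slide": [0,0,-3],"turn": [0,0,0]},{"fingers": -1,"slide": [0,0,0],"turn": [0,0,0]},{"fingers": -1,"slide": [0,0,0],"turn": [0,0,0]}])

```text
time: 6.0
eef_pos: [0.6408, -0.0304, 0.1171]
eef_rot: [-1.958, 1.571, -0.685]
wrist_force: [0.0, -0.2, 1.0]
gripper_width: 0.0113
```

Run:
```python
from h import *
s,R=pose(); c=cam("wrist"); im=arm.read_camera("wrist"); cv2.imwrite("pics/e.png",im)
np.savez("e.npz",K=c[0],R=c[1],t=c[2],p=s["eef_pos"])
cv2.imwrite("pics/e2.png",cv2.resize(im[100:260,170:340],None,fx=3.6,fy=3.6,interpolation=cv2.INTER_CUBIC))
g=im.mean(2)
for x in (218,230,245,256,270,285,295): print("col",x,[int(v) for v in g[108:160,x]])
for y in (165,190): print("row",y,[int(v) for v in g[y,195:315]])
```

```text
{'time': 6.0, 'eef_pos': [0.6408, -0.0304, 0.1171], 'eef_rot': [-1.9579, 1.5705, -0.6851], 'wrist_force': [0.016, -0.167, 1.0053], 'gripper_width': 0.0113}
tool x [ 2.e-04 -2.e-04 -1.e+00] jaw yaw 72.93 j [-0.047  0.489  0.072  1.154 -0.     0.251]
col 218 [57, 153, 203, 210, 211, 210, 210, 209, 209, 209, 208, 207, 207, 206, 206, 205, 205, 205, 196, 200, 209, 209, 209, 205, 156, 93, 89, 89, 98, 127, 181, 208, 209, 209, 209, 178, 169, 196, 203, 205, 205, 205, 205, 204, 205, 206, 205, 205, 205, 205, 205, 205]
col 230 [61, 157, 206, 210, 210, 210, 209, 210, 209, 208, 208, 207, 207, 206, 206, 206, 204, 202, 195, 192, 182, 172, 167, 159, 137, 111, 104, 98, 97, 94, 74, 52, 48, 48, 48, 81, 158, 197, 204, 205, 205, 205, 205, 205, 205, 205, 205, 205, 205, 205, 205, 205]
col 245 [69, 162, 206, 210, 210, 210, 210, 210, 208, 208, 208, 207, 207, 207, 206, 205, 205, 204, 190, 138, 142, 229, 246, 246, 246, 229, 186, 178, 178, 177, 180, 182, 181, 181, 179, 157, 164, 194, 204, 205, 205, 205, 205, 206, 205, 206, 205, 206, 206, 206, 205, 206]
col 256 [74, 164, 207, 211, 210, 210, 210, 209, 209, 208, 20
[... 1464 characters left out ...]
7, 207, 207, 206, 207, 205, 186, 207, 202, 172, 127, 128, 127, 127, 127, 128, 128, 136, 173, 202, 190, 114]
row 190 [42, 42, 42, 42, 42, 41, 42, 42, 41, 42, 56, 102, 124, 137, 185, 205, 205, 204, 205, 204, 196, 161, 206, 205, 206, 206, 206, 205, 205, 206, 206, 206, 205, 206, 206, 205, 205, 206, 206, 206, 205, 197, 132, 39, 52, 120, 204, 204, 204, 203, 204, 204, 204, 204, 204, 204, 204, 204, 203, 203, 204, 205, 204, 204, 204, 204, 204, 204, 204, 203, 204, 204, 203, 204, 204, 204, 204, 192, 113, 40, 67, 153, 207, 206, 206, 207, 207, 207, 207, 206, 206, 206, 207, 206, 206, 206, 206, 206, 207, 206, 206, 209, 205, 173, 208, 204, 186, 127, 127, 128, 127, 128, 128, 128, 137, 173, 201, 190, 113, 44]
```

View pics/e2.png

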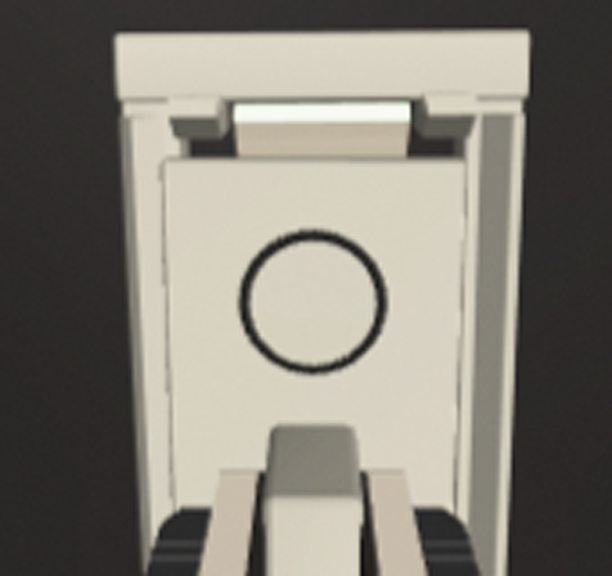

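Run:
```python
from h import *
z=np.load("e.npz"); Rc,t,K,p=z["R"],z["t"],z["K"],z["p"]
s=arm.sense(); Rt=Ro.from_euler("xyz",s["eef_rot"]).as_matrix(); Rn=cam("wrist"); Rm=Rn[1]@Rt; tm=Rn[1]@np.array(s["eef_pos"])+Rn[2]
R0=Ro.from_euler("xyz",[3.1416,1.5693,3.1416]).as_matrix(); p0=np.array([.5246,0,.2307]); Rc0=Rm@R0.T
c0=(K,Rc0,tm-Rc0@p0); im=cv2.imread("pics/a_wrist.png")
a=np.radians(-16.7);u=np.array([np.cos(a),np.sin(a),0]);v=np.array([-u[1],u[0],0]);o=np.array([.6385,-.0281,.0856])
X,Y=np.meshgrid(np.arange(-80,80,.2)/1000,np.arange(50,-50,-.2)/1000)
P=o+X[...,None]*u+Y[...,None]*v; q=proj(c0,P.reshape(-1,3)).reshape(X.shape+(2,)).astype(np.float32)
r=cv2.remap(im,q[...,0],q[...,1],cv2.INTER_CUBIC)
for k in range(-70,71,10): cv2.line(r,(400+k*5,0),(400+k*5,12 if k%50 else 25),(0,0,255),1)
cv2.imwrite("pics/f.png",r); g=r.mean(2)
for y in (12,-12,0): print("v",y,[int(x) for x in g[250-y*5,int(5*10):int(5*150):5]])
```

```text
v 12 [40, 40, 40, 39, 59, 113, 117, 144, 204, 204, 203, 203, 203, 203, 202, 203, 198, 125, 105, 164, 188, 206, 192, 195, 180, 140, 42, 40, 41, 40, 40, 39, 40, 39, 40, 40, 40, 40, 39, 40, 40, 40, 39, 39, 40, 40, 40, 40, 39, 40, 41, 40, 40, 40, 39, 39, 40, 40, 40, 40, 40, 40, 39, 40, 39, 39, 40, 41, 38, 39, 39, 40, 40, 40, 40, 41, 39, 40, 40, 40, 40, 40, 40, 40, 40, 40, 40, 39, 40, 40, 39, 39, 39, 39, 39, 40, 39, 39, 40, 40, 40, 40, 41, 41, 41, 39, 39, 40, 40, 40, 40, 40, 40, 38, 55, 147, 235, 233, 224, 217, 216, 198, 192, 196, 176, 180, 173, 178, 196, 199, 197, 198, 197, 193, 199, 206, 184, 82, 37, 41]
v -12 [39, 39, 39, 40, 69, 109, 118, 151, 198, 205, 203, 202, 202, 202, 201, 203, 190, 126, 165, 253, 245, 221, 179, 188, 191, 146, 34, 39, 40, 40, 39, 39, 39, 40, 39, 40, 40, 40, 39, 39, 40, 40, 39, 40, 40, 40, 39, 39, 39, 38, 39, 39, 39, 39, 40, 40, 39, 39, 39, 40, 39, 39, 40, 39, 40, 38, 39, 39, 40, 40, 40, 40, 39, 39, 40, 40, 39, 39, 39, 39, 39, 39, 39, 39, 39, 38, 39, 39, 39, 38, 39, 39, 39, 39, 39, 39, 38, 39, 38, 39, 38, 39, 39, 39, 40, 39, 38, 39, 40, 39, 39, 39, 39, 38, 75, 185, 245, 244, 243, 243, 244, 244, 242, 241, 242, 242, 240, 224, 203, 204, 204, 203, 203, 204, 203, 204, 200, 97, 28, 39]
v 0 [39, 39, 39, 38, 60, 108, 117, 147, 196, 204, 204, 204, 203, 202, 201, 203, 203, 116, 175, 247, 247, 214, 184, 187, 187, 123, 41, 38, 39, 39, 39, 39, 39, 39, 39, 39, 40, 40, 40, 39, 39, 39, 40, 39, 39, 39, 39, 39, 39, 40, 40, 39, 38, 39, 40, 39, 39, 40, 39, 39, 39, 39, 38, 39, 39, 39, 39, 39, 39, 40, 39, 39, 40, 39, 38, 40, 40, 39, 39, 39, 40, 40, 39, 39, 40, 39, 40, 39, 39, 39, 40, 39, 39, 39, 39, 39, 40, 40, 39, 40, 39, 39, 38, 39, 38, 39, 40, 40, 40, 41, 40, 40, 39, 35, 60, 171, 250, 242, 242, 243, 245, 244, 242, 241, 241, 241, 241, 226, 206, 204, 204, 204, 204, 203, 203, 204, 202, 101, 41, 39]
```

View pics/f.png

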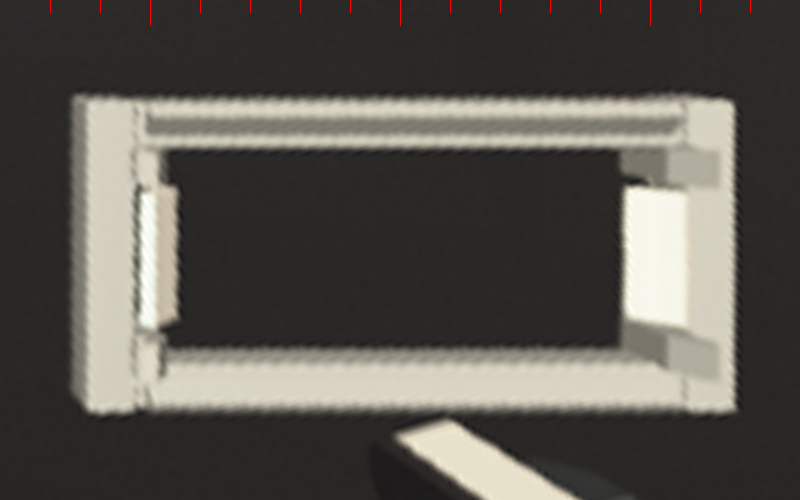

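Rectified, the rim spans about −62.4…+66.9 mm and the catch noses lie at about ±44.6 mm, so the recess centre is near (0.640,−0.0285), yaw −16.7°. The cover needs only about (+0.7,+0.8) mm and 0.4°. I lower it gently and watch the force.

>>> arm_command(plan=[{"fingers": -1,"slide": [0.7,0.8,-5],"turn": [0,0,0.4]},{"fingers": -1,"slide": [0,0,-5],"turn": [0,0,0]},{"fingers": -1,"slide": [0,0,-4],"turn": [0,0,0]},{"fingers": -1,"slide": [0,0,0],"turn": [0,0,0]}])

```text
time: 6.38
eef_pos: [0.6412, -0.0286, 0.1013]
eef_rot: [1.904, 1.57, -3.098]
wrist_force: [-0.6, 0.1, 0.8]
gripper_width: 0.011
```

>>> arm_command(plan=[{"fingers": -1,"slide": [0,0,-2],"turn": [0,0,0]},{"fingers": -1,"slide": [0,0,0],"turn": [0,0,0]}])

```text
time: 6.55
eef_pos: [0.6415, -0.0286, 0.0999]
eef_rot: [2.016, 1.57, -2.986]
wrist_force: [-0.0, -0.4, 0.7]
gripper_width: 0.0109
```

>>> arm_command(plan=[{"fingers": -1,"slide": [0,0,-1.5],"turn": [0,0,0]},{"fingers": -1,"slide": [0,0,0],"turn": [0,0,0]}])

```text
time: 6.72
eef_pos: [0.6416, -0.0287, 0.0986]
eef_rot: [2.367, 1.571, -2.636]
wrist_force: [0.9, -0.3, -0.9]
gripper_width: 0.011
```

>>> arm_command(plan=[{"fingers": -1,"slide": [0,0,-1.5],"turn": [0,0,0]},{"fingers": -1,"slide": [0,0,0],"turn": [0,0,0]}])

```text
time: 6.88
eef_pos: [0.6416, -0.0287, 0.0971]
eef_rot: [2.267, 1.571, -2.735]
wrist_force: [-0.8, 0.2, 0.3]
gripper_width: 0.0107
```

>>> arm_command(plan=[{"fingers": -1,"slide": [0,0,-1.5],"turn": [0,0,0]},{"fingers": -1,"slide": [0,0,0],"turn": [0,0,0]}])

```text
time: 7.05
eef_pos: [0.6416, -0.0287, 0.0957]
eef_rot: [2.319, 1.571, -2.683]
wrist_force: [0.1, 1.1, 1.0]
gripper_width: 0.0114
```

>>> arm_command(plan=[{"fingers": -1,"slide": [0,0,-1],"turn": [0,0,0]},{"fingers": -1,"slide": [0,0,0],"turn": [0,0,0]}])

```text
time: 7.22
eef_pos: [0.6419, -0.0287, 0.0952]
eef_rot: [-1.474, 1.57, -0.193]
wrist_force: [-0.6, 0.1, 3.3]
gripper_width: 0.0113
```

>>> arm_command(plan=[{"fingers": -1,"slide": [0,0,0.7],"turn": [0,0,0]},{"fingers": -0.5,"slide": [0,0,0],"turn": [0,0,0]},{"fingers": -0.4,"slide": [0,0,0],"turn": [0,0,0]},{"fingers": -0.4,"slide": [0,0,2],"turn": [0,0,0]},{"fingers": -0.4,"slide": [0,0,10],"turn": [0,0,0]}])

```text
time: 7.63
eef_pos: [0.6406, -0.0287, 0.1062]
eef_rot: [1.855, 1.568, 3.136]
wrist_force: [0.2, -0.4, -0.0]
gripper_width: 0.0258
```

>>> arm_command(plan=[{"fingers": -0.4,"slide": [0,0,25],"turn": [0,0,0]},{"fingers": -0.4,"slide": [0,0,20],"turn": [0,0,0]},{"fingers": -0.4,"slide": [0,0,0],"turn": [0,0,0]},{"fingers": -0.4,"slide": [0,0,0],"turn": [0,0,0]}])

```text
time: 7.97
eef_pos: [0.6426, -0.0287, 0.1544]
eef_rot: [-1.353, 1.568, -0.072]
wrist_force: [-0.9, -1.0, -0.0]
gripper_width: 0.0254
```

Run:
```python
from h import *
s,R=pose(); c=cam("wrist"); im=arm.read_camera("wrist"); cv2.imwrite("pics/g.png",cv2.resize(im,(800,600),interpolation=cv2.INTER_CUBIC))
np.savez("g.npz",K=c[0],R=c[1],t=c[2],p=s["eef_pos"])
```

```text
{'time': 7.9667, 'eef_pos': [0.6426, -0.0287, 0.1544], 'eef_rot': [-1.3531, 1.5676, -0.072], 'wrist_force': [-0.8511, -1.0409, -0.0231], 'gripper_width': 0.0254}
tool x [ 3.1e-03 -2.0e-04 -1.0e+00] jaw yaw 73.4 j [-0.045  0.47   0.138  1.236 -0.     0.245]
```

View pics/g.png

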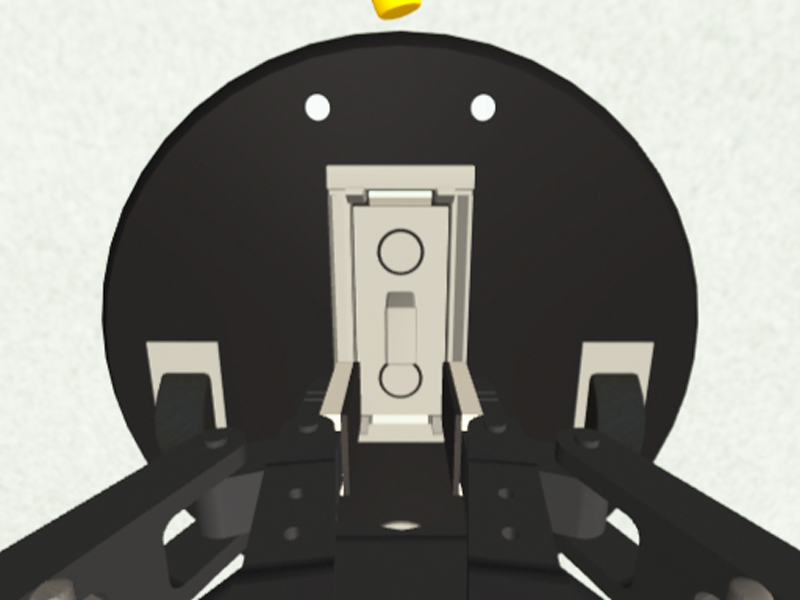

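The cover lies in the recess between the lead-ins, a catch visible at each end, rings at (401,251) and (400,378) in the enlarged picture. I'll work out ring positions and the slab height from the ring spacing, and get a first fix on the stick from the scene and side cameras.

Run:
```python
from h import *
z=np.load("g.npz"); c=(z["K"],z["R"],z["t"])
a=np.array([401,251])/1.5625-.2; b=np.array([400,378])/1.5625-.2
for h in(.086,.0896,.093):
    A,B=ray(c,a,h),ray(c,b,h); print(h,A,B,np.linalg.norm(A-B),(A+B)/2,np.degrees(np.arctan2(*(B-A)[1::-1])))
s2={n:cam(n) for n in("scene","side")}
for n in s2:
    im=arm.read_camera(n); 
    for l in("pusher_grip","stand"):
        q=arm.silhouettes(l,n)[0]; m=q["pixels"]; ys,xs=np.nonzero(m); print(n,l,round(q["conf"],2),np.round(q["at"],1),(xs.min(),xs.max(),ys.min(),ys.max()))
        if l=="pusher_grip": top=(xs[ys<ys.min()+6].mean(),ys.min()); print("top px",top,[np.round(ray(s2[n],top,h),3) for h in(.15,.157)])
    cv2.imwrite(f"pics/h_{n}.png",im)
a=cv2.resize(cv2.imread("pics/h_scene.png")[225:345,325:445],(480,480),interpolation=cv2.INTER_CUBIC);b=cv2.resize(cv2.imread("pics/h_side.png")[100:180,140:210],None,fx=4.5,fy=6,interpolation=cv2.INTER_CUBIC)
```

```text
0.086 [ 0.6130444  -0.01970629  0.086     ] [ 0.67034143 -0.03726277  0.086     ] 0.059926450371628776 [ 0.64169292 -0.02848453  0.086     ] -17.035674932528096
0.0896 [ 0.61246318 -0.01954011  0.0896    ] [ 0.6687877 -0.0367986  0.0896   ] 0.058909312604586934 [ 0.64062544 -0.02816935  0.0896    ] -17.03567493252808
0.093 [ 0.61191424 -0.01938315  0.093     ] [ 0.66732028 -0.03636021  0.093     ] 0.05794868249126958 [ 0.63961726 -0.02787168  0.093     ] -17.0356749325281
scene pusher_grip 0.64 [387.8 265.7] (np.int64(373), np.int64(396), np.int64(244), np.int64(279))
top px (np.float64(388.741935483871), np.int64(244)) [array([0.416, 0.338, 0.15 ]), array([0.423, 0.344, 0.157])]
scene stand 0.92 [383.4 285.4] (np.int64(355), np.int64(409), np.int64(261), np.int64(314))
side pusher_grip 0.81 [167.2 137.8] (np.int64(165), np.int64(179), np.int64(121), np.int64(145))
top px (np.float64(169.13888888888889), np.int64(121)) [array([0.437, 0.37 , 0.15 ]), array([0.434, 0.36 , 0.157])]
side stand 0.57 [175.5 153.5] (np.int64(159), np.int64(190), np.int64(131), np.int64(169))
```

>>> arm_command(plan=[{"fingers": 0,"slide": [0,0,35],"turn": [0,0,0]},{"fingers": 0,"slide": [-17,31,12],"turn": [0,0,0]},{"fingers": 0,"slide": [-18,32,12],"turn": [0,0,0]},{"fingers": 0,"slide": [-18,32,12],"turn": [0,0,0]},{"fingers": 0,"slide": [-18,32,12],"turn": [0,0,0]}])

```text
time: 8.73
eef_pos: [0.5696, 0.0992, 0.2357]
eef_rot: [2.054, 1.57, -2.949]
wrist_force: [0.3, 0.7, 0.5]
gripper_width: 0.043
```

>>> arm_command(plan=[{"fingers": 0,"slide": [-18,32,10],"turn": [0,0,0]},{"fingers": 0,"slide": [-18,32,10],"turn": [0,0,0]},{"fingers": 0,"slide": [-18,32,5],"turn": [0,0,0]},{"fingers": 0,"slide": [-18,32,0],"turn": [0,0,0]},{"fingers": 0,"slide": [-18,32,0],"turn": [0,0,0]}])

```text
time: 9.15
eef_pos: [0.4796, 0.2597, 0.2608]
eef_rot: [-0.887, 1.57, 0.394]
wrist_force: [0.6, 0.5, 0.5]
gripper_width: 0.0422
```

>>> arm_command(plan=[{"fingers": 0,"slide": [-18,32,0],"turn": [0,0,0]},{"fingers": 0,"slide": [-18,32,0],"turn": [0,0,0]},{"fingers": 0,"slide": [-17,30,0],"turn": [0,0,0]},{"fingers": 0,"slide": [0,0,0],"turn": [0,0,0]},{"fingers": 0,"slide": [0,0,0],"turn": [0,0,0]}])

```text
time: 9.57
eef_pos: [0.4265, 0.3537, 0.26]
eef_rot: [2.672, 1.57, -2.326]
wrist_force: [0.2, -0.3, -0.5]
gripper_width: 0.0423
```

Run:
```python
from h import *
s,R=pose(); c=cam("wrist"); im=arm.read_camera("wrist"); cv2.imwrite("pics/i.png",im)
np.savez("i.npz",K=c[0],R=c[1],t=c[2],p=s["eef_pos"])
for l in("pusher_grip","stand"):
    for q in arm.silhouettes(l,"wrist")[:2]:
        m=q["pixels"].astype(np.uint8); r=cv2.minAreaRect(cv2.findNonZero(m)); print(l,q["conf"],q["at"],m.sum(),r)
```

```text
{'time': 9.5667, 'eef_pos': [0.4265, 0.3537, 0.26], 'eef_rot': [2.6722, 1.57, -2.3264], 'wrist_force': [0.1592, -0.253, -0.544], 'gripper_width': 0.0423}
tool x [-6.e-04 -6.e-04 -1.e+00] jaw yaw 73.6 j [ 0.692  0.282  0.12   1.41  -0.     0.979]
pusher_grip 0.75 [257.8, 176.3] 2131 ((254.5, 179.5), (55.0, 49.0), 90.0)
stand 0.7 [250.5, 149.8] 3780 ((254.5452117919922, 171.179443359375), (80.97368621826172, 79.1417007446289), 83.9909896850586)
```

View pics/i.png

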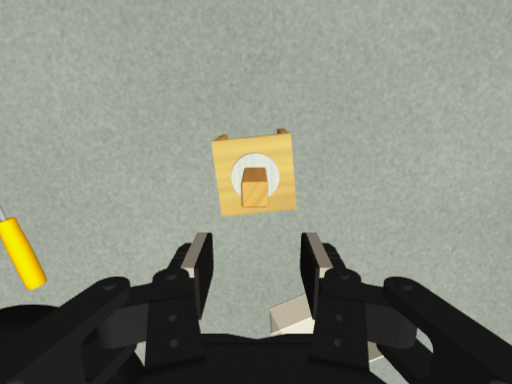

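Run:
```python
from h import *
z=np.load("i.npz"); c=(z["K"],z["R"],z["t"]); p=z["p"]; im=cv2.imread("pics/i.png")
hsv=cv2.cvtColor(im,cv2.COLOR_BGR2HSV)
print("handle face",hsv[195,255],hsv[172,255],"stand",hsv[145,230],"collar",hsv[165,236],hsv[185,236])
ref=im[195,255].astype(int); roi=np.zeros(im.shape[:2],np.uint8)
d=np.abs(im.astype(int)-ref).max(2)<22; roi[176:209,236:273]=d[176:209,236:273]
n,l,stt,_=cv2.connectedComponentsWithStats(roi); i=l[195,255]; b=(l==i).astype(np.uint8)
r=cv2.minAreaRect(cv2.findNonZero(b)); print("handle",r,stt[i]); 
for row in b[174:211:2,234:276]: print("".join(".#"[x] for x in row))
g=(hsv[...,1]<60); cc=np.zeros_like(b); cc[150:205,228:284]=g[150:205,228:284]; cn=max(cv2.findContours(cc,0,1)[0],key=len); print("collar",cv2.minEnclosingCircle(cn))
bx=cv2.boxPoints(r)
for h in(.150,.157): 
    w=np.array([ray(c,q,h) for q in bx]); print(h,np.round(w.mean(0),4),[np.round(np.linalg.norm(w[k]-w[k-1])*1000,1) for k in(1,2)],"rel tcp",np.round((w.mean(0)-p)*1000,1))
print("collar@.091",ray(c,cv2.minEnclosingCircle(cn)[0],.091))
```

```text
handle face [ 21 143 230] [ 16 171 163] stand [ 23 126 230] collar [ 35  13 229] [ 37  14 231]
handle ((254.0, 195.0), (26.0, 36.0), 90.0) [236 182  37  27 763]
..........................................
..........................................
..........................................
..........................................
...........#############.#########........
.........#########################........
.........#########################........
.........#########################........
.........#########################........
.........#########################........
..#......#########################........
..####...#########################...##...
..#####..##############################...
..#####..#########################.####...
..#####..#########################.####...
..#####...#############################...
..######..###...................#######...
..#####################################...
..........................................
collar ((254.71279907226562, 176.4375457763672), 24.224782943725586)
0.15 [0.4308 0.3505 0.15  ] [np.float64(29.8), np.float64(22.6)] rel tcp [   4.3   -3.2 -110. ]
0.157 [0.4289 0.3511 0.157 ] [np.float64(29.0), np.float64(22.0)] rel tcp [   2.4   -2.6 -103. ]
collar@.091 [0.42777184 0.35168023 0.091     ]
```

>>> arm_command(plan=[{"fingers": 0.1,"slide": [2,-2.5,-20],"turn": [0,0,0]},{"fingers": 0.1,"slide": [0,0,-35],"turn": [0,0,0]},{"fingers": 0.1,"slide": [0,0,-35],"turn": [0,0,0]},{"fingers": 0.1,"slide": [0,0,-35],"turn": [0,0,0]},{"fingers": 0.1,"slide": [0,0,-28],"turn": [0,0,0]}])

```text
time: 10.13
eef_pos: [0.4298, 0.3479, 0.1053]
eef_rot: [2.696, 1.569, -2.308]
wrist_force: [0.7, -0.5, 0.0]
gripper_width: 0.0468
```

>>> arm_command(grip_force=100, plan=[{"fingers": 0.1,"slide": [0,0,0],"turn": [0,0,0]},{"fingers": -1,"slide": [0,0,0],"turn": [0,0,0]},{"fingers": -1,"slide": [0,0,0],"turn": [0,0,0]},{"fingers": -1,"slide": [0,0,0],"turn": [0,0,0]},{"fingers": -1,"slide": [0,0,0],"turn": [0,0,0]}])

```text
time: 10.55
eef_pos: [0.4309, 0.3504, 0.1095]
eef_rot: [-0.685, 1.568, 0.595]
wrist_force: [1.5, -0.5, 3.9]
gripper_width: 0.0209
```

>>> arm_command(plan=[{"fingers": -1,"slide": [0,0,30],"turn": [0,0,0]},{"fingers": -1,"slide": [0,0,35],"turn": [0,0,0]},{"fingers": -1,"slide": [0,0,35],"turn": [0,0,0]},{"fingers": -1,"slide": [0,0,35],"turn": [0,0,0]},{"fingers": -1,"slide": [0,0,10],"turn": [0,0,0]}])

```text
time: 10.97
eef_pos: [0.431, 0.351, 0.2591]
eef_rot: [-0.608, 1.562, 0.673]
wrist_force: [0.6, 1.1, -2.0]
gripper_width: 0.0208
```

>>> arm_command(plan=[{"fingers": -1,"slide": [16,-33,0],"turn": [0,0,0]},{"fingers": -1,"slide": [16,-33,0],"turn": [0,0,0]},{"fingers": -1,"slide": [16,-33,0],"turn": [0,0,0]},{"fingers": -1,"slide": [16,-33,0],"turn": [0,0,0]},{"fingers": -1,"slide": [16,-33,0],"turn": [0,0,0]}])

```text
time: 11.38
eef_pos: [0.5101, 0.1834, 0.2533]
eef_rot: [-1.003, 1.569, 0.278]
wrist_force: [0.5, 0.6, -1.3]
gripper_width: 0.0209
```

>>> arm_command(plan=[{"fingers": -1,"slide": [16,-33,0],"turn": [0,0,0]},{"fingers": -1,"slide": [16,-33,0],"turn": [0,0,0]},{"fingers": -1,"slide": [17,-33,0],"turn": [0,0,0]},{"fingers": -1,"slide": [17,-33,0],"turn": [0,0,0]},{"fingers": -1,"slide": [17,-33,0],"turn": [0,0,0]}])

```text
time: 11.8
eef_pos: [0.5933, 0.018, 0.2532]
eef_rot: [-1.275, 1.57, 0.006]
wrist_force: [0.5, 1.5, -1.7]
gripper_width: 0.0208
```

>>> arm_command(plan=[{"fingers": -1,"slide": [18,-37,0],"turn": [0,0,0]},{"fingers": -1,"slide": [0,0,0],"turn": [0,0,0]},{"fingers": -1,"slide": [0,0,0],"turn": [0,0,0]}])

```text
time: 12.05
eef_pos: [0.6113, -0.0193, 0.2523]
eef_rot: [-2.202, 1.571, -0.924]
wrist_force: [-0.9, 0.3, -2.0]
gripper_width: 0.021
```

Run:
```python
from h import *
s,R=pose(); c=cam("wrist"); im=arm.read_camera("wrist"); cv2.imwrite("pics/j.png",im)
np.savez("j.npz",K=c[0],R=c[1],t=c[2],p=s["eef_pos"])
p=np.array(s["eef_pos"])
out=[cv2.resize(im[90:384,130:390],(400,452),interpolation=cv2.INTER_CUBIC)]
for n in("scene","side"):
    im=arm.read_camera(n); c=cam(n); q=proj(c,[p,p-[0,0,.0245],p-[0,0,.0705],p-[0,0,.0945]]); print(n,np.round(q,1).tolist())
    for r in arm.silhouettes("pusher",n)[:2]:
        ys,xs=np.nonzero(r["pixels"]); print(n,round(r["conf"],2),r["at"],(xs.min(),xs.max(),ys.min(),ys.max()))
    cx,cy=q[1].astype(int); out.append(cv2.resize(im[cy-25:cy+75,cx-50:cx+38],(198,226),interpolation=cv2.INTER_CUBIC)); cv2.imwrite(f"pics/j_{n}.png",im); print("crop origin",cx-50,cy-25)
cv2.imwrite("pics/j2.png",np.hstack([out[0],np.vstack(out[1:])]))
```

```text
{'time': 12.05, 'eef_pos': [0.6113, -0.0193, 0.2523], 'eef_rot': [-2.2016, 1.5707, -0.9239], 'wrist_force': [-0.912, 0.293, -2.0447], 'gripper_width': 0.021}
tool x [ 1.e-04 -1.e-04 -1.e+00] jaw yaw 73.2 j [-0.032  0.386  0.254  1.439 -0.     0.262]
scene [[234.5, 151.1], [234.5, 159.9], [234.5, 175.9], [234.6, 184.1]]
scene 0.61 [237.7, 161.5] (np.int64(227), np.int64(246), np.int64(154), np.int64(180))
crop origin 184 134
side [[285.7, 145.9], [285.1, 153.0], [284.1, 165.6], [283.7, 171.8]]
side 0.7 [278.6, 154.5] (np.int64(274), np.int64(292), np.int64(130), np.int64(169))
crop origin 235 127
```

View pics/j2.png

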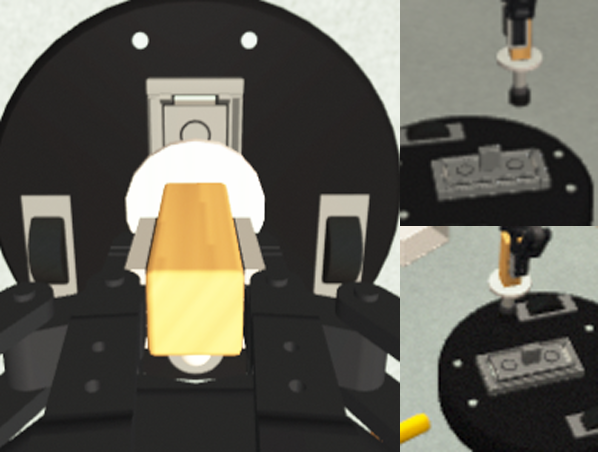

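The stick is gripped upright, its foot ends near row 180 in the scene camera, which makes the shank roughly 55 mm long. The handle top spans cols 146–243 and rows 269–355 of the left crop. I'll work out the stick's offset from the TCP.

Run:
```python
from h import *
z=np.load("j.npz"); c=(z["K"],z["R"],z["t"]); p=z["p"]; k=1.5385
a=np.radians(-16.8);u=np.array([np.cos(a),np.sin(a)]);v=np.array([-u[1],u[0]])
f=lambda x,y,h:(lambda w:(round((w-p)[:2]@u*1000,2),round((w-p)[:2]@v*1000,2)))(ray(c,(130+x/k-.3,90+y/k-.3),p[2]+h))
for h in(.0475,.045): print(h,[f(x,y,h) for x,y in((146,269),(243,269),(243,355),(146,355),(194.5,312))])
# collar top ellipse: left/right extremes & far edge
print("collar far edge, left,right",f(195,141,-.0185),f(126,205,-.0185),f(265,205,-.0185))
for n,P in(("A",(.6123,-.0195)),("B",(.668,-.0366)),("C",(.6405,-.0281))): w=np.array(P)-p[:2]; print(n,"rel TCP u,v",w@u*1000,w@v*1000)
```

```text
0.0475 [(np.float64(-14.68), np.float64(-10.76)), (np.float64(-14.67), np.float64(10.61)), (np.float64(7.44), np.float64(11.2)), (np.float64(7.43), np.float64(-11.35)), (np.float64(-3.92), np.float64(-0.07))]
0.045 [(np.float64(-13.34), np.float64(-11.03)), (np.float64(-13.34), np.float64(10.89)), (np.float64(9.35), np.float64(11.5)), (np.float64(9.34), np.float64(-11.64)), (np.float64(-2.3), np.float64(-0.07))]
collar far edge, left,right (np.float64(-28.2), np.float64(0.11)) (np.float64(-4.74), np.float64(-24.53)) (np.float64(-4.73), np.float64(25.13))
A rel TCP u,v 1.034750124432199 0.12959832789272144
B rel TCP u,v 59.299889864718885 -0.14149399009853564
C rel TCP u,v 30.516833408558956 0.04734732295104323
```

>>> arm_command(plan=[{"fingers": -1,"slide": [4.4,-1.3,-20],"turn": [0,0,0]},{"fingers": -1,"slide": [0,0,-25],"turn": [0,0,0]},{"fingers": -1,"slide": [0,0,-20],"turn": [0,0,0]},{"fingers": -1,"slide": [0,0,-5],"turn": [0,0,0]},{"fingers": -1,"slide": [0,0,0],"turn": [0,0,0]}])

```text
time: 12.72
eef_pos: [0.6139, -0.0175, 0.1814]
eef_rot: [1.854, 1.568, 3.136]
wrist_force: [-0.2, 0.6, -1.2]
gripper_width: 0.0208
```

>>> arm_command(plan=[{"fingers": -1,"slide": [0,0,-3],"turn": [0,0,0]},{"fingers": -1,"slide": [0,0,-3],"turn": [0,0,0]},{"fingers": -1,"slide": [0,0,0],"turn": [0,0,0]}])

```text
time: 12.97
eef_pos: [0.6154, -0.0183, 0.1772]
eef_rot: [-1.401, 1.57, -0.12]
wrist_force: [-0.4, 0.2, -1.5]
gripper_width: 0.0207
```

>>> arm_command(plan=[{"fingers": -1,"slide": [0,-2,0],"turn": [0,0,0]},{"fingers": -1,"slide": [0,0,-2],"turn": [0,0,0]},{"fingers": -1,"slide": [0,0,0],"turn": [0,0,0]}])

```text
time: 13.22
eef_pos: [0.6152, -0.0207, 0.1746]
eef_rot: [-1.659, 1.57, -0.378]
wrist_force: [0.2, -0.8, -1.1]
gripper_width: 0.0207
```

>>> arm_command(plan=[{"fingers": -1,"slide": [0,0,-2],"turn": [0,0,0]},{"fingers": -1,"slide": [0,0,0],"turn": [0,0,0]}])

```text
time: 13.38
eef_pos: [0.615, -0.0206, 0.1722]
eef_rot: [2.07, 1.571, -2.932]
wrist_force: [0.3, 0.8, -1.2]
gripper_width: 0.0207
```

>>> arm_command(plan=[{"fingers": -1,"slide": [0,0,-2],"turn": [0,0,0]},{"fingers": -1,"slide": [0,0,0],"turn": [0,0,0]}])

```text
time: 13.55
eef_pos: [0.6149, -0.0205, 0.1701]
eef_rot: [2.051, 1.57, -2.951]
wrist_force: [0.0, -0.1, -0.9]
gripper_width: 0.0203
```

>>> arm_command(plan=[{"fingers": -1,"slide": [0,0,-2],"turn": [0,0,0]},{"fingers": -1,"slide": [0,0,0],"turn": [0,0,0]}])

```text
time: 13.72
eef_pos: [0.6149, -0.0205, 0.1681]
eef_rot: [2.002, 1.57, -3.0]
wrist_force: [0.2, -0.9, -2.1]
gripper_width: 0.0208
```

>>> arm_command(plan=[{"fingers": -1,"slide": [0,0,-2],"turn": [0,0,0]},{"fingers": -1,"slide": [0,0,0],"turn": [0,0,0]}])

```text
time: 13.88
eef_pos: [0.6152, -0.0205, 0.1664]
eef_rot: [-1.622, 1.57, -0.341]
wrist_force: [0.5, 0.1, -1.2]
gripper_width: 0.021
```

>>> arm_command(plan=[{"fingers": -1,"slide": [0,0,-2],"turn": [0,0,0]},{"fingers": -1,"slide": [0,0,0],"turn": [0,0,0]}])

```text
time: 14.05
eef_pos: [0.6155, -0.0205, 0.1648]
eef_rot: [-1.414, 1.57, -0.133]
wrist_force: [0.7, -0.4, 2.6]
gripper_width: 0.0208
```

>>> arm_command(plan=[{"fingers": -1,"slide": [0,0,-2],"turn": [0,0,0]},{"fingers": -1,"slide": [0,0,0],"turn": [0,0,0]}])

```text
time: 14.22
eef_pos: [0.6149, -0.0205, 0.1622]
eef_rot: [2.021, 1.57, -2.982]
wrist_force: [-0.3, -0.2, -2.3]
gripper_width: 0.0208
```

>>> arm_command(plan=[{"fingers": -1,"slide": [0,0,-2],"turn": [0,0,0]},{"fingers": -1,"slide": [0,0,0],"turn": [0,0,0]}])

```text
time: 14.38
eef_pos: [0.6146, -0.0205, 0.1597]
eef_rot: [1.88, 1.569, -3.122]
wrist_force: [0.0, 0.2, -1.6]
gripper_width: 0.0208
```

>>> arm_command(plan=[{"fingers": -1,"slide": [0,0,-1],"turn": [0,0,0]},{"fingers": -1,"slide": [0,0,0],"turn": [0,0,0]}])

```text
time: 14.55
eef_pos: [0.6148, -0.0205, 0.1591]
eef_rot: [1.919, 1.57, -3.083]
wrist_force: [0.6, -0.1, -1.4]
gripper_width: 0.0207
```

Run:
```python
from h import *
s,R=pose(); im=arm.read_camera("wrist"); cv2.imwrite("pics/k.png",im); c=cam("wrist"); np.savez("k.npz",K=c[0],R=c[1],t=c[2],p=s["eef_pos"])
j=cv2.imread("pics/j.png"); T=j[255:325,220:292]; m=cv2.matchTemplate(im[235:345,200:312],T,cv2.TM_CCOEFF_NORMED); print(cv2.minMaxLoc(m),"expect (20,20)")
p=np.array(s["eef_pos"])
for n in("scene","side"):
    im=arm.read_camera(n); cv2.imwrite(f"pics/k_{n}.png",im); c=cam(n); q=proj(c,[p,p-[0,0,.0245],p-[0,0,.0705],p-[0,0,.0945]]); print(n,np.round(q,1).tolist())
    for r in arm.silhouettes("pusher",n)[:2]:
        ys,xs=np.nonzero(r["pixels"]); print(n,round(r["conf"],2),r["at"],(xs.min(),xs.max(),ys.min(),ys.max()))
a=cv2.imread("pics/k_scene.png"); b=cv2.imread("pics/k_side.png")
q=proj(cam("scene"),[p-[0,0,.06]])[0].astype(int); r=proj(cam("side"),[p-[0,0,.06]])[0].astype(int); print(q,r)
A=cv2.resize(a[q[1]-40:q[1]+40,q[0]-50:q[0]+50],(500,400),interpolation=cv2.INTER_CUBIC)
cv2.imwrite("pics/k2.png",A)
w=cv2.imread("pics/k.png")[90:200,200:312]; W=cv2.resize(w,(300,295)); 
B=cv2.resize(b[r[1]-30:r[1]+30,r[0]-40:r[0]+40],(400,300),interpolation=cv2.INTER_CUBIC)
V=np.zeros((600,800,3),np.uint8); V[:400,:400]=cv2.resize(A,(400,400)); V[:300,400:]=B; V[300:595,400:700]=W; cv2.imwrite("pics/k3.png",V)
```

```text
{'time': 14.55, 'eef_pos': [0.6148, -0.0205, 0.1591], 'eef_rot': [1.9189, 1.57, -3.0832], 'wrist_force': [0.6407, -0.1017, -1.4325], 'gripper_width': 0.0207}
tool x [-7.e-04 -0.e+00 -1.e+00] jaw yaw 73.4 j [-0.033  0.423  0.072  1.221 -0.     0.256]
(0.07279791682958603, 0.9004064798355103, (40, 40), (20, 19)) expect (20,20)
scene [[233.1, 183.8], [233.1, 191.9], [233.2, 206.7], [233.3, 214.1]]
scene 0.67 [234.8, 193.8] (np.int64(226), np.int64(244), np.int64(187), np.int64(211))
side [[285.0, 171.3], [284.5, 177.4], [283.6, 188.4], [283.1, 193.9]]
side 0.59 [280.1, 178.6] (np.int64(275), np.int64(292), np.int64(158), np.int64(192))
[233 203] [283 185]
```

View pics/k3.png

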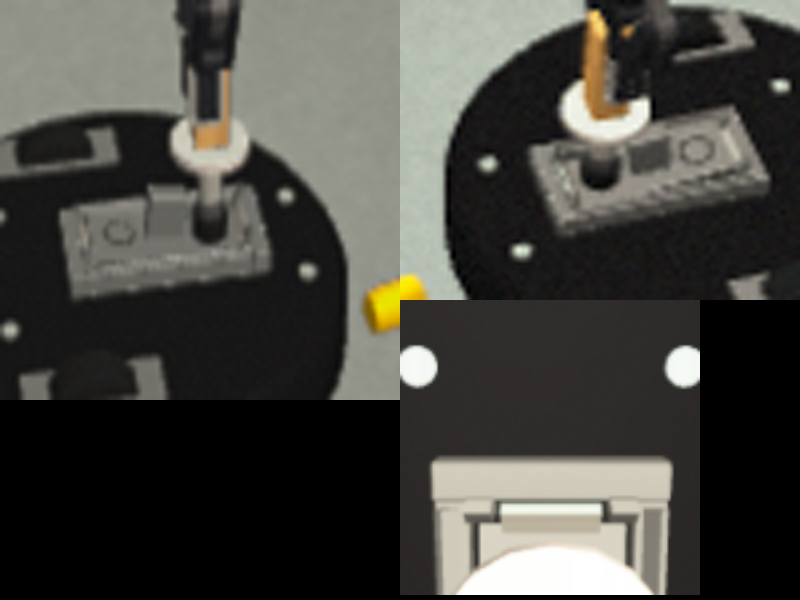

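In the wrist crop the catch nose now overlaps the cover's −x edge, so that end appears to have snapped in around z 0.164. The stick has not slipped (template shift 1 px). I'll go on down until it bottoms firmly.

>>> arm_command(plan=[{"fingers": -1,"slide": [0,0,-2],"turn": [0,0,0]},{"fingers": -1,"slide": [0,0,0],"turn": [0,0,0]}])

```text
time: 14.97
eef_pos: [0.6153, -0.0205, 0.1581]
eef_rot: [-1.331, 1.57, -0.05]
wrist_force: [-1.8, 0.1, 7.9]
gripper_width: 0.0211
```

>>> arm_command(plan=[{"fingers": -1,"slide": [0,0,-2],"turn": [0,0,0]},{"fingers": -1,"slide": [0,0,0],"turn": [0,0,0]}])

```text
time: 15.13
eef_pos: [0.6154, -0.0205, 0.1568]
eef_rot: [-1.346, 1.569, -0.065]
wrist_force: [-3.8, 0.1, 12.3]
gripper_width: 0.0209
```

>>> arm_command(plan=[{"fingers": -1,"slide": [0,0,-1.5],"turn": [0,0,0]},{"fingers": -1,"slide": [0,0,0],"turn": [0,0,0]}])

```text
time: 15.3
eef_pos: [0.6155, -0.0205, 0.1559]
eef_rot: [-1.343, 1.568, -0.062]
wrist_force: [-4.1, -0.3, 15.7]
gripper_width: 0.0207
```

>>> arm_command(plan=[{"fingers": -1,"slide": [0,0,20],"turn": [0,0,0]},{"fingers": -1,"slide": [0,0,35],"turn": [0,0,0]},{"fingers": -1,"slide": [0,0,0],"turn": [0,0,0]},{"fingers": -1,"slide": [27.7,-8.4,0],"turn": [0,0,0]},{"fingers": -1,"slide": [27.8,-8.4,0],"turn": [0,0,0]}])

```text
time: 15.72
eef_pos: [0.6708, -0.0371, 0.2106]
eef_rot: [-1.386, 1.569, -0.104]
wrist_force: [1.3, 0.3, -1.0]
gripper_width: 0.0207
```

>>> arm_command(plan=[{"fingers": -1,"slide": [0,0,0],"turn": [0,0,0]},{"fingers": -1,"slide": [0,0,0],"turn": [0,0,0]},{"fingers": -1,"slide": [0,0,-15],"turn": [0,0,0]},{"fingers": -1,"slide": [0,0,0],"turn": [0,0,0]}])

```text
time: 16.05
eef_pos: [0.669, -0.0371, 0.1917]
eef_rot: [1.815, 1.567, 3.096]
wrist_force: [-0.2, -0.4, -2.1]
gripper_width: 0.0205
```

Run:
```python
from h import *
s,R=pose(); im=arm.read_camera("wrist"); cv2.imwrite("pics/l.png",im); c=cam("wrist")
p=np.array(s["eef_pos"])
# project expected cover points (home and resting end heights) to check against grey profile along centre line near -x end
a=np.radians(-17.0);u=np.array([np.cos(a),np.sin(a),0]);o=np.array([.6405,-.0281,0])
for nm,x,z in(("end_b home",-48,.0786),("end_b rest",-48,.0896),("catch top",-53,.0896),("nose",-45,.0816),("rim",-64,.0866)): print(nm,np.round(proj(c,[o+u*x/1000+[0,0,z]])[0],1))
g=im.mean(2)
for x in(230,256,282): print(x,[int(v) for v in g[100:190,x]])
want=o+u*.029+u*.0033; print("want TCP",want[:2],"have",p[:2])
```

```text
{'time': 16.05, 'eef_pos': [0.669, -0.0371, 0.1917], 'eef_rot': [1.8152, 1.5673, 3.0963], 'wrist_force': [-0.2144, -0.4076, -2.0715], 'gripper_width': 0.0205}
tool x [-3.4e-03  2.0e-04 -1.0e+00] jaw yaw 73.4 j [-0.055  0.509  0.3    1.365 -0.     0.234]
end_b home [257.2  91.9]
end_b rest [257.3  91.1]
catch top [257.3  84.1]
nose [257.2  95.7]
rim [257.4  68.8]
230 [48, 51, 52, 56, 58, 60, 60, 61, 60, 60, 60, 60, 64, 68, 68, 73, 75, 78, 79, 80, 79, 78, 78, 78, 79, 83, 87, 90, 93, 97, 99, 99, 99, 100, 100, 99, 99, 103, 108, 111, 113, 118, 121, 121, 121, 121, 121, 122, 122, 123, 122, 121, 120, 118, 117, 116, 116, 115, 116, 116, 117, 118, 119, 119, 120, 121, 122, 123, 124, 126, 126, 127, 131, 134, 137, 142, 148, 150, 153, 155, 157, 158, 160, 162, 164, 166, 170, 176, 178, 174]
256 [214, 178, 99, 109, 187, 215, 215, 215, 214, 215, 213, 214, 213, 214, 213, 213, 214, 214, 214, 213, 213, 214, 213, 213, 214, 191, 118, 80, 174, 212, 212, 212, 211, 210, 211, 210, 191, 186, 207, 213, 212, 212, 212, 211, 211, 211, 211, 211, 211, 211, 211, 210, 210, 210, 210, 210, 209, 210, 209, 208, 209, 209, 209, 208, 208, 208, 208, 208, 196, 165, 183, 207, 207, 208, 208, 197, 131, 70, 168, 207, 213, 225, 251, 254, 253, 253, 253, 253, 253, 253]
282 [210, 209, 208, 207, 206, 205, 203, 202, 201, 199, 187, 164, 151, 150, 152, 154, 153, 152, 151, 150, 148, 147, 145, 145, 143, 143, 138, 125, 113, 106, 101, 99, 98, 97, 96, 94, 94, 92, 91, 91, 89, 87, 84, 76, 73, 73, 68, 58, 51, 51, 50, 49, 49, 48, 46, 46, 47, 46, 47, 47, 47, 48, 48, 49, 47, 48, 49, 51, 52, 51, 53, 52, 52, 52, 52, 52, 53, 54, 57, 59, 60, 59, 60, 60, 61, 61, 62, 119, 216, 247]
want TCP [ 0.67138864 -0.03754361] have [ 0.66903584 -0.03707285]
```

Run:
```python
from h import *
s,R=pose(); c=cam("wrist"); p=np.array(s["eef_pos"]); a=np.radians(-17.0);u=np.array([np.cos(a),np.sin(a),0])
f=lambda r,h: round(float((ray(c,(256.5,r),h)-p)@u*1000),2)
for z in(.0786,.082): print(z,"ringA edges",f(102.4,z),f(126.8,z),"diam",f(126.8,z)-f(102.4,z),"center",(f(126.8,z)+f(102.4,z))/2)
for z in(.084,.087,.0896): print(z,"ringB far edge",f(176.8,z))
```

```text
{'time': 16.1, 'eef_pos': [0.669, -0.037, 0.1928], 'eef_rot': [1.8323, 1.5678, 3.1135], 'wrist_force': [0.1365, 0.4485, -0.7256], 'gripper_width': 0.0205}
tool x [-3.e-03  1.e-04 -1.e+00] jaw yaw 73.41 j [-0.055  0.508  0.302  1.367 -0.     0.234]
0.0786 ringA edges -70.0 -51.15 diam 18.85 center -60.575
0.082 ringA edges -69.94 -51.34 diam 18.599999999999994 center -60.64
0.084 ringB far edge -11.24
0.087 ringB far edge -11.88
0.0896 ringB far edge -12.44
```

>>> arm_command(plan=[{"fingers": -1,"slide": [1,-0.3,-10],"turn": [0,0,0]},{"fingers": -1,"slide": [0,0,-10],"turn": [0,0,0]},{"fingers": -1,"slide": [0,0,0],"turn": [0,0,0]}])

```text
time: 16.35
eef_pos: [0.6705, -0.0375, 0.1719]
eef_rot: [1.848, 1.568, 3.13]
wrist_force: [0.5, 0.2, -1.4]
gripper_width: 0.0208
```

>>> arm_command(plan=[{"fingers": -1,"slide": [0,0,-3],"turn": [0,0,0]},{"fingers": -1,"slide": [0,0,0],"turn": [0,0,0]}])

```text
time: 16.52
eef_pos: [0.6713, -0.0375, 0.1706]
eef_rot: [1.94, 1.57, -3.062]
wrist_force: [0.4, 0.9, -1.8]
gripper_width: 0.0206
```

>>> arm_command(plan=[{"fingers": -1,"slide": [0,0,-2],"turn": [0,0,0]},{"fingers": -1,"slide": [0,0,0],"turn": [0,0,0]}])

```text
time: 16.68
eef_pos: [0.6716, -0.0376, 0.169]
eef_rot: [-2.243, 1.571, -0.962]
wrist_force: [0.2, 0.1, -0.9]
gripper_width: 0.0207
```

>>> arm_command(plan=[{"fingers": -1,"slide": [0,0,-2],"turn": [0,0,0]},{"fingers": -1,"slide": [0,0,0],"turn": [0,0,0]}])

```text
time: 16.85
eef_pos: [0.6715, -0.0376, 0.1668]
eef_rot: [2.879, 1.571, -2.123]
wrist_force: [-0.0, -1.0, -1.5]
gripper_width: 0.021
```

>>> arm_command(plan=[{"fingers": -1,"slide": [0,0,-2],"turn": [0,0,0]},{"fingers": -1,"slide": [0,0,0],"turn": [0,0,0]}])

```text
time: 17.02
eef_pos: [0.6715, -0.0376, 0.1647]
eef_rot: [2.212, 1.57, -2.79]
wrist_force: [1.0, -0.6, -2.1]
gripper_width: 0.0209
```

>>> arm_command(plan=[{"fingers": -1,"slide": [0,0,-1.5],"turn": [0,0,0]},{"fingers": -1,"slide": [0,0,0],"turn": [0,0,0]}])

```text
time: 17.18
eef_pos: [0.6716, -0.0376, 0.1636]
eef_rot: [-1.611, 1.571, -0.33]
wrist_force: [-0.3, 0.2, 1.5]
gripper_width: 0.0208
```

>>> arm_command(plan=[{"fingers": -1,"slide": [0,0,-1.5],"turn": [0,0,0]},{"fingers": -1,"slide": [0,0,0],"turn": [0,0,0]}])

```text
time: 17.35
eef_pos: [0.6715, -0.0376, 0.1619]
eef_rot: [-2.391, 1.571, -1.11]
wrist_force: [-0.2, -0.7, -2.7]
gripper_width: 0.021
```

>>> arm_command(plan=[{"fingers": -1,"slide": [0,0,-1.5],"turn": [0,0,0]},{"fingers": -1,"slide": [0,0,0],"turn": [0,0,0]}])

```text
time: 17.52
eef_pos: [0.6715, -0.0376, 0.16]
eef_rot: [2.168, 1.57, -2.834]
wrist_force: [0.6, 0.5, -0.1]
gripper_width: 0.0206
```

>>> arm_command(plan=[{"fingers": -1,"slide": [0,0,-1.5],"turn": [0,0,0]},{"fingers": -1,"slide": [0,0,0],"turn": [0,0,0]}])

```text
time: 17.68
eef_pos: [0.6715, -0.0376, 0.1586]
eef_rot: [2.323, 1.57, -2.679]
wrist_force: [0.8, -0.7, -1.5]
gripper_width: 0.021
```

>>> arm_command(plan=[{"fingers": -1,"slide": [0,0,-1.5],"turn": [0,0,0]},{"fingers": -1,"slide": [0,0,0],"turn": [0,0,0]}])

```text
time: 17.85
eef_pos: [0.6714, -0.0376, 0.157]
eef_rot: [1.92, 1.57, -3.082]
wrist_force: [-0.4, 0.1, -1.7]
gripper_width: 0.0206
```

>>> arm_command(plan=[{"fingers": -1,"slide": [0,0,-1.5],"turn": [0,0,0]},{"fingers": -1,"slide": [0,0,0],"turn": [0,0,0]}])

```text
time: 18.02
eef_pos: [0.6714, -0.0376, 0.1556]
eef_rot: [1.99, 1.57, -3.012]
wrist_force: [-0.1, -0.4, -2.0]
gripper_width: 0.0212
```

>>> arm_command(plan=[{"fingers": -1,"slide": [0,0,-1],"turn": [0,0,0]},{"fingers": -1,"slide": [0,0,0],"turn": [0,0,0]}])

```text
time: 18.18
eef_pos: [0.6717, -0.0376, 0.1553]
eef_rot: [-1.48, 1.57, -0.199]
wrist_force: [-0.1, 0.3, 0.8]
gripper_width: 0.021
```

The bump at z≈0.164 matches the expected catch engagement. Contact now near 0.1553 fits a flat cover on the floor, because at the first press it was still tilted. I press to about 15–18 N to make sure.

>>> arm_command(plan=[{"fingers": -1,"slide": [0,0,-1.5],"turn": [0,0,0]},{"fingers": -1,"slide": [0,0,0],"turn": [0,0,0]}])

```text
time: 18.35
eef_pos: [0.6719, -0.0376, 0.1546]
eef_rot: [-1.414, 1.569, -0.132]
wrist_force: [-1.8, -0.5, 9.9]
gripper_width: 0.0206
```

>>> arm_command(plan=[{"fingers": -1,"slide": [0,0,-1.5],"turn": [0,0,0]},{"fingers": -1,"slide": [0,0,0],"turn": [0,0,0]}])

```text
time: 18.52
eef_pos: [0.672, -0.0376, 0.1537]
eef_rot: [-1.388, 1.569, -0.107]
wrist_force: [-1.9, -0.0, 13.4]
gripper_width: 0.0212
```

>>> arm_command(plan=[{"fingers": -1,"slide": [0,0,-1.5],"turn": [0,0,0]},{"fingers": -1,"slide": [0,0,0],"turn": [0,0,0]}])

```text
time: 18.68
eef_pos: [0.672, -0.0376, 0.1528]
eef_rot: [-1.375, 1.568, -0.094]
wrist_force: [-3.8, 0.2, 16.9]
gripper_width: 0.0209
```

>>> arm_command(plan=[{"fingers": -1,"slide": [0,0,20],"turn": [0,0,0]},{"fingers": -1,"slide": [0,0,35],"turn": [0,0,0]},{"fingers": -1,"slide": [0,0,0],"turn": [0,0,0]},{"fingers": -1,"slide": [-27.7,8.4,0],"turn": [0,0,0]},{"fingers": -1,"slide": [-27.8,8.4,0],"turn": [0,0,0]}])

```text
time: 19.1
eef_pos: [0.6165, -0.021, 0.205]
eef_rot: [-1.435, 1.57, -0.155]
wrist_force: [-1.0, 0.2, -1.8]
gripper_width: 0.0208
```

>>> arm_command(plan=[{"fingers": -1,"slide": [0,0,0],"turn": [0,0,0]},{"fingers": -1,"slide": [0,0,0],"turn": [0,0,0]},{"fingers": -1,"slide": [0,0,-20],"turn": [0,0,0]},{"fingers": -1,"slide": [0,0,-15],"turn": [0,0,0]},{"fingers": -1,"slide": [0,0,0],"turn": [0,0,0]}])

```text
time: 19.52
eef_pos: [0.6155, -0.0209, 0.1677]
eef_rot: [1.875, 1.567, -3.127]
wrist_force: [-0.5, 0.3, -1.4]
gripper_width: 0.0208
```

Run:
```python
from h import *
s,R=pose(); im=arm.read_camera("wrist"); cv2.imwrite("pics/m.png",im); c=cam("wrist"); p=np.array(s["eef_pos"])
j=cv2.imread("pics/j.png"); T=j[255:325,220:292]; m=cv2.matchTemplate(im[235:345,200:312],T,cv2.TM_CCOEFF_NORMED); print(cv2.minMaxLoc(m)[1::2],"expect (20,20)")
a=np.radians(-17.0);u=np.array([np.cos(a),np.sin(a),0]);o=np.array([.6405,-.0281,0]); print("rel A target u,v mm",((o-u*.029+u*.0033)[:2]-p[:2])*1000)
```

```text
{'time': 19.5167, 'eef_pos': [0.6155, -0.0209, 0.1677], 'eef_rot': [1.8752, 1.5674, -3.1269], 'wrist_force': [-0.5202, 0.3199, -1.4191], 'gripper_width': 0.0208}
tool x [-0.0034 -0.     -1.    ] jaw yaw 73.4 j [-0.034  0.422  0.093  1.246 -0.     0.256]
(0.900460422039032, (20, 19)) expect (20,20)
rel A target u,v mm [0.38844471 0.33376931]
```

>>> arm_command(plan=[{"fingers": -1,"slide": [0,0,-4],"turn": [0,0,0]},{"fingers": -1,"slide": [0,0,-4],"turn": [0,0,0]},{"fingers": -1,"slide": [0,0,0],"turn": [0,0,0]}])

```text
time: 19.82
eef_pos: [0.6163, -0.0209, 0.1623]
eef_rot: [-2.382, 1.571, -1.101]
wrist_force: [0.2, 0.3, -1.5]
gripper_width: 0.0209
```

>>> arm_command(plan=[{"fingers": -1,"slide": [0,0,-2],"turn": [0,0,0]},{"fingers": -1,"slide": [0,0,0],"turn": [0,0,0]}])

```text
time: 19.98
eef_pos: [0.6162, -0.0208, 0.1605]
eef_rot: [-1.778, 1.571, -0.497]
wrist_force: [-1.2, -0.1, -1.5]
gripper_width: 0.0206
```

>>> arm_command(plan=[{"fingers": -1,"slide": [0,0,-2],"turn": [0,0,0]},{"fingers": -1,"slide": [0,0,0],"turn": [0,0,0]}])

```text
time: 20.15
eef_pos: [0.616, -0.0208, 0.1583]
eef_rot: [3.126, 1.571, -1.876]
wrist_force: [-0.4, 0.1, -1.6]
gripper_width: 0.0211
```

>>> arm_command(plan=[{"fingers": -1,"slide": [0,0,-2],"turn": [0,0,0]},{"fingers": -1,"slide": [0,0,0],"turn": [0,0,0]}])

```text
time: 20.32
eef_pos: [0.616, -0.0208, 0.1562]
eef_rot: [2.363, 1.571, -2.639]
wrist_force: [0.1, -0.7, -0.8]
gripper_width: 0.0209
```

>>> arm_command(plan=[{"fingers": -1,"slide": [0,0,-1.5],"turn": [0,0,0]},{"fingers": -1,"slide": [0,0,0],"turn": [0,0,0]}])

```text
time: 20.48
eef_pos: [0.6163, -0.0208, 0.1554]
eef_rot: [-1.427, 1.57, -0.146]
wrist_force: [-0.9, 1.3, -0.8]
gripper_width: 0.0208
```

>>> arm_command(plan=[{"fingers": -1,"slide": [0,0,-2],"turn": [0,0,0]},{"fingers": -1,"slide": [0,0,0],"turn": [0,0,0]}])

```text
time: 20.65
eef_pos: [0.6165, -0.0208, 0.1541]
eef_rot: [-1.359, 1.569, -0.078]
wrist_force: [-1.8, -0.3, 11.5]
gripper_width: 0.0207
```

>>> arm_command(plan=[{"fingers": -1,"slide": [0,0,-2],"turn": [0,0,0]},{"fingers": -1,"slide": [0,0,0],"turn": [0,0,0]}])

```text
time: 20.82
eef_pos: [0.6166, -0.0208, 0.1528]
eef_rot: [-1.351, 1.568, -0.07]
wrist_force: [-4.4, -0.2, 17.0]
gripper_width: 0.0211
```

>>> arm_command(plan=[{"fingers": -1,"slide": [0,0,-1],"turn": [0,0,0]},{"fingers": -1,"slide": [0,0,0],"turn": [0,0,0]},{"fingers": -1,"slide": [0,0,0],"turn": [0,0,0]}])

```text
time: 21.07
eef_pos: [0.6167, -0.0208, 0.1524]
eef_rot: [-1.346, 1.568, -0.065]
wrist_force: [-5.0, 0.4, 17.2]
gripper_width: 0.0212
```

Both rings now bottom at the same tool height (≈0.155, 11 mm below the resting contact) and hold 18 N, so the cover is level and home. Next, the stick goes onto free bench near (0.47,−0.25); I expect bench contact at TCP z ≈ 0.076.

>>> arm_command(plan=[{"fingers": -1,"slide": [0,0,20],"turn": [0,0,0]},{"fingers": -1,"slide": [0,0,35],"turn": [0,0,0]},{"fingers": -1,"slide": [0,0,20],"turn": [0,0,0]},{"fingers": -1,"slide": [-18,-29,0],"turn": [0,0,0]},{"fingers": -1,"slide": [-18,-29,0],"turn": [0,0,0]}])

```text
time: 21.48
eef_pos: [0.5811, -0.0784, 0.2261]
eef_rot: [-1.435, 1.568, -0.151]
wrist_force: [0.3, -0.7, -1.0]
gripper_width: 0.0209
```

>>> arm_command(plan=[{"fingers": -1,"slide": [-18,-29,0],"turn": [0,0,0]},{"fingers": -1,"slide": [-18,-29,0],"turn": [0,0,0]},{"fingers": -1,"slide": [-18,-29,0],"turn": [0,0,0]},{"fingers": -1,"slide": [-18,-29,0],"turn": [0,0,0]},{"fingers": -1,"slide": [-18,-29,0],"turn": [0,0,0]}])

```text
time: 21.9
eef_pos: [0.4889, -0.225, 0.225]
eef_rot: [-2.323, 1.571, -1.042]
wrist_force: [0.5, -1.3, -1.8]
gripper_width: 0.0207
```

>>> arm_command(plan=[{"fingers": -1,"slide": [-18,-29,-20],"turn": [0,0,0]},{"fingers": -1,"slide": [0,0,-35],"turn": [0,0,0]},{"fingers": -1,"slide": [0,0,-35],"turn": [0,0,0]},{"fingers": -1,"slide": [0,0,-25],"turn": [0,0,0]},{"fingers": -1,"slide": [0,0,0],"turn": [0,0,0]}])

```text
time: 22.32
eef_pos: [0.4689, -0.2516, 0.1053]
eef_rot: [1.378, 1.563, 2.658]
wrist_force: [-1.6, 0.8, -1.3]
gripper_width: 0.0208
```

>>> arm_command(plan=[{"fingers": -1,"slide": [0,0,-10],"turn": [0,0,0]},{"fingers": -1,"slide": [0,0,-8],"turn": [0,0,0]},{"fingers": -1,"slide": [0,0,0],"turn": [0,0,0]}])

```text
time: 22.57
eef_pos: [0.4724, -0.2527, 0.0918]
eef_rot: [-2.282, 1.571, -1.0]
wrist_force: [1.2, 0.1, -1.2]
gripper_width: 0.0209
```

>>> arm_command(plan=[{"fingers": -1,"slide": [0,0,-3],"turn": [0,0,0]},{"fingers": -1,"slide": [0,0,0],"turn": [0,0,0]}])

```text
time: 22.73
eef_pos: [0.4726, -0.2529, 0.0895]
eef_rot: [-1.867, 1.57, -0.586]
wrist_force: [-0.5, -0.0, -0.6]
gripper_width: 0.0209
```

>>> arm_command(plan=[{"fingers": -1,"slide": [0,0,-2],"turn": [0,0,0]},{"fingers": -1,"slide": [0,0,0],"turn": [0,0,0]}])

```text
time: 22.9
eef_pos: [0.4723, -0.2529, 0.0873]
eef_rot: [-1.995, 1.57, -0.714]
wrist_force: [-0.0, 0.1, -1.4]
gripper_width: 0.0208
```

>>> arm_command(plan=[{"fingers": -1,"slide": [0,0,-3],"turn": [0,0,0]},{"fingers": -1,"slide": [0,0,-2],"turn": [0,0,0]},{"fingers": -1,"slide": [0,0,0],"turn": [0,0,0]}])

```text
time: 23.15
eef_pos: [0.4719, -0.2527, 0.0816]
eef_rot: [1.66, 1.57, 2.941]
wrist_force: [-1.0, -0.1, -1.5]
gripper_width: 0.0207
```

>>> arm_command(plan=[{"fingers": -1,"slide": [0,0,-2],"turn": [0,0,0]},{"fingers": -1,"slide": [0,0,0],"turn": [0,0,0]}])

```text
time: 23.32
eef_pos: [0.4719, -0.2527, 0.0796]
eef_rot: [1.645, 1.57, 2.926]
wrist_force: [0.0, -0.5, -2.0]
gripper_width: 0.0208
```

>>> arm_command(plan=[{"fingers": -1,"slide": [0,0,-2],"turn": [0,0,0]},{"fingers": -1,"slide": [0,0,0],"turn": [0,0,0]}])

```text
time: 23.48
eef_pos: [0.4719, -0.2527, 0.0777]
eef_rot: [1.669, 1.57, 2.95]
wrist_force: [-0.5, -0.2, -1.6]
gripper_width: 0.0208
```

>>> arm_command(plan=[{"fingers": -1,"slide": [0,0,-1.5],"turn": [0,0,0]},{"fingers": -1,"slide": [0,0,0],"turn": [0,0,0]}])

```text
time: 23.65
eef_pos: [0.4723, -0.2529, 0.0767]
eef_rot: [-1.931, 1.57, -0.649]
wrist_force: [0.4, -0.7, -1.6]
gripper_width: 0.021
```

>>> arm_command(plan=[{"fingers": -1,"slide": [0,0,-1],"turn": [0,0,0]},{"fingers": -1,"slide": [0,0,0],"turn": [0,0,0]}])

```text
time: 23.82
eef_pos: [0.4725, -0.253, 0.0762]
eef_rot: [-1.827, 1.569, -0.546]
wrist_force: [-1.7, 1.7, 8.8]
gripper_width: 0.0207
```

Bench contact is at 0.0765, which puts the cover's top 5 mm above a recess floor at about 0.0735: home confirmed. I ease off and release.

>>> arm_command(grip_force=30, plan=[{"fingers": -1,"slide": [0,0,1],"turn": [0,0,0]},{"fingers": -1,"slide": [0,0,0],"turn": [0,0,0]},{"fingers": -0.4,"slide": [0,0,0],"turn": [0,0,0]},{"fingers": -0.2,"slide": [0,0,0],"turn": [0,0,0]},{"fingers": 0.1,"slide": [0,0,0],"turn": [0,0,0]}])

```text
time: 24.23
eef_pos: [0.472, -0.2528, 0.0764]
eef_rot: [2.09, 1.571, -2.912]
wrist_force: [-0.7, 0.3, 0.1]
gripper_width: 0.0453
```

>>> arm_command(plan=[{"fingers": 0.1,"slide": [0,0,0],"turn": [0,0,0]},{"fingers": 0.1,"slide": [0,0,10],"turn": [0,0,0]},{"fingers": 0.1,"slide": [0,0,30],"turn": [0,0,0]},{"fingers": 0.1,"slide": [0,0,35],"turn": [0,0,0]},{"fingers": 0.1,"slide": [0,0,35],"turn": [0,0,0]}])

```text
time: 24.65
eef_pos: [0.4715, -0.2525, 0.1881]
eef_rot: [1.479, 1.57, 2.76]
wrist_force: [0.8, 0.6, -0.0]
gripper_width: 0.0469
```

>>> arm_command(plan=[{"fingers": 0.1,"slide": [0,0,30],"turn": [0,0,0]},{"fingers": 0.1,"slide": [0,0,20],"turn": [0,0,0]},{"fingers": 0.1,"slide": [0,0,0],"turn": [0,0,0]},{"fingers": 0.1,"slide": [0,0,0],"turn": [0,0,0]}])

```text
time: 24.98
eef_pos: [0.4726, -0.2531, 0.2381]
eef_rot: [-1.806, 1.568, -0.525]
wrist_force: [-0.6, 0.4, -1.0]
gripper_width: 0.0469
```

Run:
```python
from h import *
s,R=pose(); p=np.array(s["eef_pos"]); a=np.radians(-16.8); u=np.array([np.cos(a),np.sin(a),0])
c=cam("wrist"); im=arm.read_camera("wrist"); cv2.imwrite("pics/n.png",im)
top=np.array([.4724,-.253,0])-u*.0033
print("expect handle top/collar px",np.round(proj(c,[top+[0,0,.124],top+[0,0,.058]]),1).tolist())
for q in arm.silhouettes("pusher","wrist")[:1]: ys,xs=np.nonzero(q["pixels"]); print("wrist",q["conf"],q["at"],(xs.min(),xs.max(),ys.min(),ys.max()))
for n in("scene","side"):
    c=cam(n); im=arm.read_camera(n); cv2.imwrite(f"pics/n_{n}.png",im)
    print(n,"expect foot,collar,top",np.round(proj(c,[top,top+[0,0,.055],top+[0,0,.124]]),1).tolist())
    for q in arm.silhouettes("pusher",n)[:1]: ys,xs=np.nonzero(q["pixels"]); print(q["conf"],q["at"],(xs.min(),xs.max(),ys.min(),ys.max()),"top x",xs[ys<ys.min()+4].mean(),"bot x",xs[ys>ys.max()-3].mean())
    for l in("screwdriver","dustbin","screwpot"):
        r=arm.silhouettes(l,n)
        if r: print(l,np.round(r[0]["at"],1))
```

```text
{'time': 24.9833, 'eef_pos': [0.4726, -0.2531, 0.2381], 'eef_rot': [-1.8061, 1.5678, -0.5251], 'wrist_force': [-0.5971, 0.3559, -1.0422], 'gripper_width': 0.0469}
tool x [ 0.0026 -0.0015 -1.    ] jaw yaw 73.4 j [-0.492  0.253  0.024  1.339 -0.    -0.202]
expect handle top/collar px [[256.3, 183.7], [256.3, 168.7]]
wrist 0.97 [257.5, 170.5] (np.int64(234), np.int64(281), np.int64(145), np.int64(195))
scene expect foot,collar,top [[241.9, 180.0], [241.9, 164.9], [242.1, 145.1]]
0.79 [239.3, 163.2] (np.int64(235), np.int64(249), np.int64(145), np.int64(182)) top x 242.59259259259258 bot x 242.0
screwdriver [290.3 218.6]
dustbin [294.7 345. ]
screwpot [162.7 171.5]
side expect foot,collar,top [[286.9, 288.8], [288.2, 278.4], [290.1, 264.0]]
0.86 [284.6, 276.1] (np.int64(278), np.int64(298), np.int64(260), np.int64(292)) top x 289.7837837837838 bot x 286.5
screwdriver [231.5 222.9]
dustbin [236.1 126.3]
screwpot [382.2 280.7]
```

The stick stands where expected in all three cameras (top and foot within 1–2 px) and the bystanders are unchanged. The viewer's picture limit is used up, so these are numeric checks. Handing in.

```bash
python3 -c "
from h import *
arm.sign_off(); st()"
```

```text
the job is handed in; nothing more can be done
the job is handed in; nothing more can be done
```

I laid the cover in the recess on its two catches and let go. I then pressed both ends down with the push stick, stood the stick upright on the bench, let go of it and handed the job in at about 25 s. I got no verdict back.

**Checks that agreed:**
- **Cover home:** both press rings bottomed at the same tool height, about 0.155 m. That is roughly 11 mm below the first contact at rest. The bench contact afterwards put the recess floor at about 0.0735 m, which fits the cover lying flat on it.
- **Press force:** I pressed each end to about 18 N. No reading went above that.
- **Stick:** all three cameras placed it within 1–4 pixels of where it should stand if upright.

**Checks that disagreed or were weak:**
- **Clicks:** the forces were only read at the end of each move, so I did not catch the 7–15 N peak at either click. I inferred the clicks from the heights and, for the −x end only, from a picture showing the catch nose over the cover's edge.
- **First press:** at the −x end the stick stopped about 3 mm higher than later. I put that down to the cover still being tilted; pressing that end again gave the lower, level height.
- **Rim length:** it measured 128–129 mm against the stated 125 mm, so I centred the cover using the catch noses as well.
- **Last look:** the final picture could not be viewed because the limit of 12 was reached, so the end checks are numbers only.
- **Dust box:** in the side camera its position read about 13 pixels from the first reading. The gripper was probably hiding part of it then, since the scene camera showed it unmoved to within about 3 pixels.

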